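# Dust off counting plates and brass weights at the air station

## Task

Get the dust-off station ready: set every loose brass weight upright on the perforated floor of its dust box, push the leaning counting plates upright and tight against the backstop with the rack's follower and square their ends flush against the side fence, and turn the shot counter's reset knob back to its zero stop, in whatever order you like. Then blow: squeeze the air gun's trigger lever to its pressure point and keep it there for about a second, squeeze on through into the second stage, fully in, for about two seconds, and let it go. Leave weights and plates standing so, and do not disturb the vial, bottle, tape reel and pen nearby.

Things in the scene. Friction and masses are not known exactly. Their poses are not given: they have to be found in the camera images.
- station: dust-off station fixed to the bench: grey base plate 190 (x) x 320 (y) x 10 mm (x from -115 to +75) carrying, from left (+y) to right (-y), plate rack, open dust box and air gun. Origin: on the bench (z = 0), midway in y; x points away from the robot, to the rack's backstop, y left, z up. 'Station' offsets elsewhere are in this frame
- deck (a point): centre of the dust box's perforated floor, 10 mm above the bench (station -20, -4, 10 mm), axes as the station. The box is open on top, inside 177 (x) x 100 (y) mm, walls 26 mm high and 4 mm thick (6 mm on the left: the rack's fence). The gun's thin nozzle tip looks over its right wall at x = +40, y = -40 mm; the barrel (top 62 mm above the floor) begins at y = -58 mm
- row_corner (a point): corner of the rack's floor where backstop and side fence meet (station 60, 52, 10 mm), axes as the station. Backstop: 34 mm high, face looks to -x at x = 0, y = 7 to 77 mm. Fence: 26 mm high, 6 mm thick, face looks to +y at y = 0. Plates go with backs to the backstop, right (-y) ends against the fence; their left ends are free, nothing but the base plate beside them
- follower_tab (a point): top centre of the black tab on the rack's follower, 95 mm above the bench; tab 10 mm thick (x), 26 mm wide (y), free from 52 mm above the bench up. Below it a steel upright 62 mm wide, 8 mm thick, to 51 mm above the bench; its pushing face is 5 mm to +x of this point and the plates (tops at most 47 mm above the bench) lean on it
- follower (a joint): travel of the follower to the backstop (station +x), m, 0 at the start, range 0 to 0.045. Slides with about 2.5 N of friction and stays where left. With the four plates upright and tight it reads about 0.034
- plate_1: ivory counting plate 95 x 35 x 11 mm, about 90 g, one of four alike, on a long edge on the rack's floor (10 mm above the bench), leaning 20 deg to the follower (-x), ends staggered. Origin: centre of the face towards the follower; x along the 95 mm (station +y), y along the 35 mm (up when upright), z through the 11 mm (to the backstop)
- plate_2: ivory counting plate 95 x 35 x 11 mm, about 90 g, one of four alike, on a long edge on the rack's floor (10 mm above the bench), leaning 20 deg to the follower (-x), ends staggered. Origin: centre of the face towards the follower; x along the 95 mm (station +y), y along the 35 mm (up when upright), z through the 11 mm (to the backstop)
- plate_3: ivory counting plate 95 x 35 x 11 mm, about 90 g, one of four alike, on a long edge on the rack's floor (10 mm above the bench), leaning 20 deg to the follower (-x), ends staggered. Origin: centre of the face towards the follower; x along the 95 mm (station +y), y along the 35 mm (up when upright), z through the 11 mm (to the backstop)
- plate_4: ivory counting plate 95 x 35 x 11 mm, about 90 g, one of four alike, on a long edge on the rack's floor (10 mm above the bench), leaning 20 deg to the follower (-x), ends staggered. Origin: centre of the face towards the follower; x along the 95 mm (station +y), y along the 35 mm (up when upright), z through the 11 mm (to the backstop)
- brass_1: round brass weight, large, 27 mm across, 32 mm tall (about 100 g; body to 24 mm, above it a knob 20 mm across), standing loose on the bench right of the station; may be absent. Origin: centre of its underside, z up. Three to five of the five weights are there
- brass_2: round brass weight, large, 27 mm across, 32 mm tall (about 100 g; body to 24 mm, above it a knob 20 mm across), standing loose on the bench right of the station; may be absent. Origin: centre of its underside, z up. Three to five of the five weights are there
- brass_3: round brass weight, large, 27 mm across, 32 mm tall (about 100 g; body to 24 mm, above it a knob 20 mm across), standing loose on the bench right of the station; may be absent. Origin: centre of its underside, z up. Three to five of the five weights are there
- brass_4: round brass weight, small, 23 mm across, 26 mm tall (about 50 g), standing loose on the bench right of the station; may be absent. Origin: centre of its underside, z up. Three to five of the five weights are there
- brass_5: round brass weight, small, 23 mm across, 26 mm tall (about 50 g), standing loose on the bench right of the station; may be absent. Origin: centre of its underside, z up. Three to five of the five weights are there
- reset_knob_grip (a point): on the axis of the reset knob of the shot counter (a grey box 60 x 60 x 22 mm behind the right-hand end of the station), at the height to grip (59 mm above the bench). The knob's black grip bar is 30 mm long, 14 mm wide, from 36 to 66 mm above the bench, on a disc 56 mm across
- reset_knob (a joint): angle of the reset knob: 0 = zero stop; it grows clockwise seen from above, so turn it counter-clockwise (seen from above) to reset; starts at 0.6 to 1.4 rad, friction about 0.04 Nm, stays where left. The bar lies along x of the grip point, which turns with the knob
- trigger_pad (a point): rubber pad on the outer (-x) face of the gun's steel trigger lever, 60 mm from its pivot; moves with it. Lever 6 mm thick, 22 mm high (49 to 71 mm above the bench), on the robot's side of the barrel; vertical pivot by the nozzle (station 1, -65 mm), reaches 82 mm to -y, at rest 0.26 rad off the barrel (free end outermost); pressing goes to +x. Pinch lever and barrel together from above
- gun_back (a point): back (+x) side of the barrel, across from the pad, at axis height (station 32, -125, 60 mm). Barrel fixed, 24 mm across, along y from station y = -150 to -62 mm, on a post at y = -85 mm; below it at the pad only the 10 mm base. In station x the pad is about 49 mm from here at rest, 41 mm at the pressure point, 34 mm fully in
- trigger_first (a joint): first stage of the trigger lever, rad, 0 at rest, 0.13 at the pressure point (about 8 mm at the pad; takes 1 rising to 4 N there). Springs back
- trigger_second (a joint): second stage of the trigger lever, rad, begins only when the first is at its stop and the force at the pad exceeds about 9 N; 0.13 fully in (another 8 mm at the pad, about 14 N). Springs back
- clear_vial: small empty clear vial, 25 mm across, 30 mm tall, bystander between the wooden block and the microscope; origin: centre of its underside
- tape_reel: reel of plaster tape, 54 mm across, 19 mm high, bystander behind the counter; origin: centre of its underside
- oil_bottle: small brown bottle with blue cap, 46 mm across, 84 mm tall, bystander at the back; origin: centre of its underside
- pen: black pen, 142 mm long, lying at the front, bystander; origin: centre of its underside
Mind the look-alikes: they are no part of the job. What is shaped like the brass_1 but black is not meant.

How it is judged:
On the way, in this order (a step that is already met when the one before it is completed fails the run):
1. the counter is back at its zero stop, every brass weight stands in the dust box and the plates are upright, tight and squared in the rack (value of joint reset_knob below 0.06 rad and value of joint follower above 0.031 m and angle between plate_1's own z axis and vertical between 1.51 and 1.63 rad and y of each of plate_1, plate_2, plate_3, plate_4 in the frame of row_corner below 0.051 m and x of plate_1 in the frame of row_corner between -0.049 and 0 m and angle between the x axis of each of plate_1, plate_2, plate_3, plate_4 and the y axis of station, either way round below 0.05 rad and angle between plate_2's own z axis and vertical between 1.51 and 1.63 rad and x of plate_2 in the frame of row_corner between -0.049 and 0 m and angle between plate_3's own z axis and vertical between 1.51 and 1.63 rad and x of plate_3 in the frame of row_corner between -0.049 and 0 m and angle between plate_4's own z axis and vertical between 1.51 and 1.63 rad and x of plate_4 in the frame of row_corner between -0.049 and 0 m and x of brass_1 in the frame of deck between -0.08 and 0.08 m and y of brass_1 in the frame of deck between -0.042 and 0.042 m and z of each of brass_1, brass_2, brass_3, brass_4, brass_5 in the frame of deck below 0.004 m and angle between each of brass_1, brass_2, brass_3, brass_4, brass_5's own z axis and vertical below 0.1 rad and x of brass_2 in the frame of deck between -0.08 and 0.08 m and y of brass_2 in the frame of deck between -0.042 and 0.042 m and x of brass_3 in the frame of deck between -0.08 and 0.08 m and y of brass_3 in the frame of deck between -0.042 and 0.042 m and x of brass_4 in the frame of deck between -0.08 and 0.08 m and y of brass_4 in the frame of deck between -0.042 and 0.042 m and x of brass_5 in the frame of deck between -0.08 and 0.08 m and y of brass_5 in the frame of deck between -0.042 and 0.042 m), for 0.2 s.
2. the trigger is held at its pressure point: first stage in, second stage not yet (0.7 s) (value of joint trigger_first above 0.07 rad and value of joint trigger_second below 0.03 rad), for 0.7 s.
3. the trigger is held fully in, well into its second stage (1.5 s) (value of joint each of trigger_first, trigger_second above 0.09 rad), for 1.5 s.
At the end, for the whole second after the job is handed in: Knob within 0.06 rad of zero; each weight at rest upright on the floor inside the dust box (centre within 80 mm in x, 42 mm in y of its centre); plates upright within 0.06 rad and in line, follower joint over 0.031, their ends within 3.5 mm of the fence; trigger let go; bystanders not moved (all of step 1 and value of joint trigger_first below 0.03 rad and value of joint trigger_second below 0.02 rad and linear speed of each of brass_1, brass_2, brass_3, brass_4, brass_5 below 0.02 m/s); the robot touches nothing.
It fails at once if the bystander clear_vial is moved more than 30 mm (distance of clear_vial from where it was at the start of the episode above 0.03 m).
It fails at once if the bystander tape_reel is moved more than 30 mm (distance of tape_reel from where it was at the start of the episode above 0.03 m).
It fails at once if the bystander oil_bottle is moved more than 30 mm (distance of oil_bottle from where it was at the start of the episode above 0.03 m).
It fails at once if the bystander pen is moved more than 30 mm (distance of pen from where it was at the start of the episode above 0.03 m).
Of brass_1, brass_2, brass_3, brass_4, brass_5 only 3 to 5 are there at a start; the rules pass over those that are not, and their reading is None.
At some moment in a run one of brass_1, brass_2, brass_3, brass_4, brass_5 may be knocked a few centimetres aside while the robot is not near it.
It also fails if it takes over 210 s, if anything falls off the work surface, if the arm or the gripper's body presses on something with over 40 N, if the wrist force passes 120 N, or if a joint passes its speed limit or range.

## Robot

A 6-joint arm with a two-finger parallel gripper is mounted at the origin on a cart in front of the work surface, level with it; the furniture and walls round the work are solid. World frame = base frame: x ahead of the robot, y to its left, z up, the work surface at z = 0. Lengths are in m, angles in rad, forces in N, time in s.
With the tool pointing down it reaches from about 0.35 to 0.975 m from the base axis. Payload 4.9 kg.
Tool frame: the origin (TCP) lies on the centre line of the jaws, within the pads' length; the fingertips stand 25 mm ahead of it and the grasp point (between the pads) lies 6 mm ahead of it; z points along the fingers, y is the line along which they close (so a half turn about z gives the same grasp; the last joint's range is limited). The gripper opens to 85 mm and grips with 20 to 120 N. Pads are 22 mm wide; open, the fingers measure 114 mm over their backs; the gripper's body (76 mm by 85 mm) begins 54 mm behind the grasp point. The pads swing forward as they close: fully open they stand 13 mm farther back than shut.
Start: joints at [-1.251, 0.053, 1.613, -0, 1.476, -0.119], TCP at [0.266, -0.566, 0.256] pointing down, gripper open.
Joint ranges: [-3.01, 3.01], [-1.01, 2.22], [0.06, 2.58], [-1.02, 4.17], [0.09, 2.62], [-3.14, 3.14]. Speed limits (rad/s): [2.57, 2.57, 3.14, 3.14, 3.14, 3.14].

## Interface

Orientations are given as a unit quaternion [w, x, y, z].
In Python, from plant import state, grab_frame, get_calibration, job gives the robot as it stands. The module is installed in compiled form; this text tells all that it offers.
- The arm moves only by the tool move_arm, never from a script. Its argument "targets" is a list that holds one entry, the list of rows, each a list of 5 numbers: the opening in per cent of the stroke, from 0 (shut) to 100 (fully open), then the shift along the tool's x, y, z as a fraction of full scale, then the turn about the tool's z as a fraction of full scale. A call has 1 to 5 rows; each row shifts and turns the commanded pose from where the row before left it, along the tool's axes as they then stand; what a row does not reach is not made up. Full scale, the value 1, is 0.6 m for a shift and 6 degrees for a turn. A row lasts 1/12 s, in which the tool goes at most 41.7 mm and 7.16 degrees, less where a joint would pass 70% of its speed; a pose out of reach is approached as far as the arm can. A call with a number of a shift or a turn outside -1 to 1 is refused whole. A call with a gripper value outside its range is refused whole. The fingers move at their own pace and stop on an object; the grip force is fixed at half the most. Time passes only in rows, so rows that do not move let the fingers close. It gives the time, the measured TCP pose, the force, the opening and the grip force at its end, in the units of the state.
- state(): the state, without advancing time (a new reading comes with each control period).
- grab_frame(name): name is "scene" or "side" or "wrist"; returns the picture (400x640x3 uint8, red, green, blue); there is no depth.
- get_calibration(name): a dict with "vertical_fov" (degrees; the focal length in pixels is half the picture's height over the tangent of half this angle, whatever the lens; pixels are square), "cx", "cy" (the principal point, pixels), "R" (3x3) and "t" (3): a world point X has camera coordinates R X + t. Camera axes: x right, y down, z forward; pixel columns grow to the right and rows downward; lengths in m; the calibration is good to about 2 mm. A picture is of the moment at which its call begins: read the wrist's pose just before it. get_calibration takes no time and is no camera call; for the wrist camera it gives the pose at the moment of the call.
- job.job_done(): hands the job in; it is judged then, once.
The state is a dict: "time": time; "joint_pos": joint angles; "joint_vel": joint speeds; "joint_efforts": joint torques, N m; "tool_pos": TCP position; "tool_rot": TCP orientation; "contact_force": force on the tool from outside, world axes, zero at the start; "ft_torque": the same for the moment, N m; "gripper_width": opening from 0.0 (shut) to 1.0 (fully open); "grasp_force": force on a finger pad.
Only numpy, scipy, OpenCV 4.12 (cv2) and the standard library are available. Lean on these libraries where they do the work, as an engineer would, in place of code of your own. Each camera call takes 0.05 s, during which the arm holds its last target. There are 200 camera calls.

## Working session

There is one attempt and no reset: what is moved stays moved. The work goes in short steps, Python scripts to look and compute and a tool call to move; the robot and the scene stay as the last step left them, time stands still between calls to the robot, and variables do not carry over. Pictures are saved under pics/ and viewed, at most 14 in all, crops included, and the job is handed in when it is done.

Besides the shell and the picture viewer there is one more tool, called by a JSON object that holds its "op" and its "data". move_arm: Moves the arm, as the interface text tells. Shift numbers are shares of 0.6 m and turn numbers shares of 6 degrees, none past 1 either way. Its arguments: {"type":"object","properties":{"targets":{"type":"array"}},"required":["targets"]}

```bash
mkdir -p pics; python3 - <<'E'
from plant import *
import cv2
for n in ("scene","side"):
    cv2.imwrite(f"pics/{n}0.png",grab_frame(n)[:,:,::-1])
    print(n,get_calibration(n))
print(state())
E
```

```text
scene {'vertical_fov': 57.605536741163995, 'cx': 318.4050253966711, 'cy': 199.1701033920502, 'R': array([[ 0.7048228 , -0.70936235,  0.00546594],
       [-0.29885737, -0.30391526, -0.90461029],
       [ 0.64335766,  0.63595643, -0.42620457]]), 't': array([-0.39042391,  0.28523518,  0.49024317])}
side {'vertical_fov': 42.18391133367934, 'cx': 321.4109968452328, 'cy': 202.88333701816057, 'R': array([[ 0.95536608, -0.29508786,  0.01410011],
       [-0.23246747, -0.78036667, -0.58050558],
       [ 0.18230341,  0.55131752, -0.81413417]]), 't': array([-0.54405982,  0.25525015,  1.44898652])}
{'time': 0.1, 'joint_pos': array([-1.25100513e+00,  5.33273568e-02,  1.61416594e+00,  1.27794053e-05,
        1.47600902e+00, -1.19005556e-01]), 'joint_vel': array([ 9.43298788e-04, -1.34226452e-03, -3.06462693e-03, -9.23675329e-05,
        4.21742000e-04,  7.31151435e-05]), 'joint_efforts': array([-1.66078986e-03, -3.94902813e+01, -3.71365535e+01, -2.29030702e-04,
        3.89813547e-03, -1.18711986e-05]), 'tool_pos': array([ 0.26536636, -0.56529017,  0.25515775]), 'tool_rot': array([-9.50663086e-04,  9.76028253e-01,  2.17641764e-01, -8.93690551e-05]), 'contact_force': array([ 0.49472433,  0.03395534, -0.32458925]), 'ft_torque': array([-0.02841573, -0.01497693, -0.00043567]), 'grasp_force': 0.0, 'gripper_width': 0.9978348113358392}
```

View pics/scene0.png

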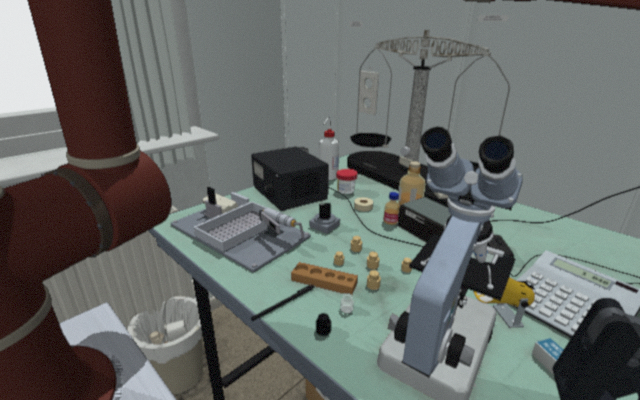

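View pics/side0.png

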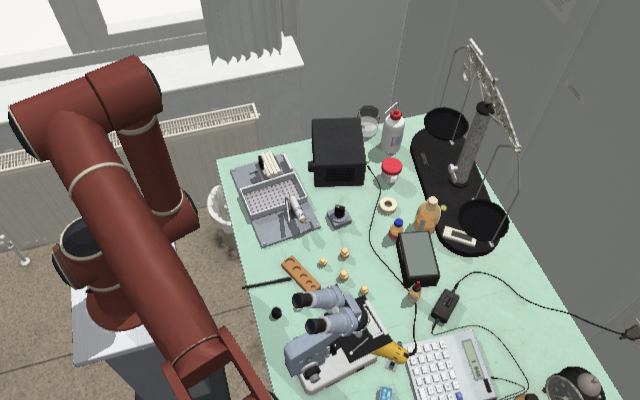

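```bash
python3 - <<'E'
import cv2
a=cv2.imread("pics/scene0.png")[175:300,160:420]; cv2.imwrite("pics/a.png",cv2.resize(a,None,fx=3,fy=3,interpolation=cv2.INTER_CUBIC))
a=cv2.imread("pics/side0.png")[145:305,225:405]; cv2.imwrite("pics/b.png",cv2.resize(a,None,fx=3.7,fy=3.7,interpolation=cv2.INTER_CUBIC))
E
```

```text
(no output)
```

View pics/a.png

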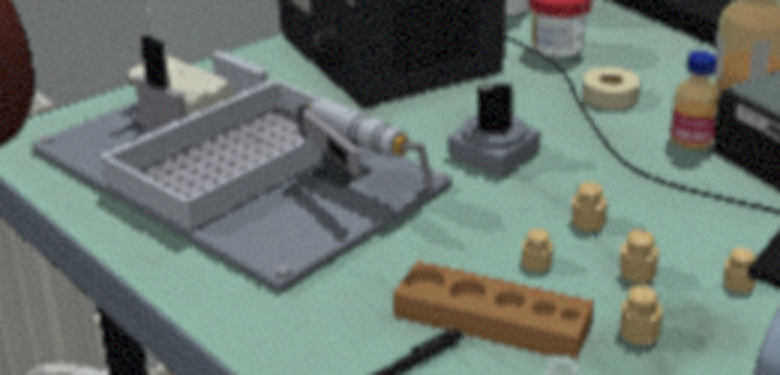

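View pics/b.png

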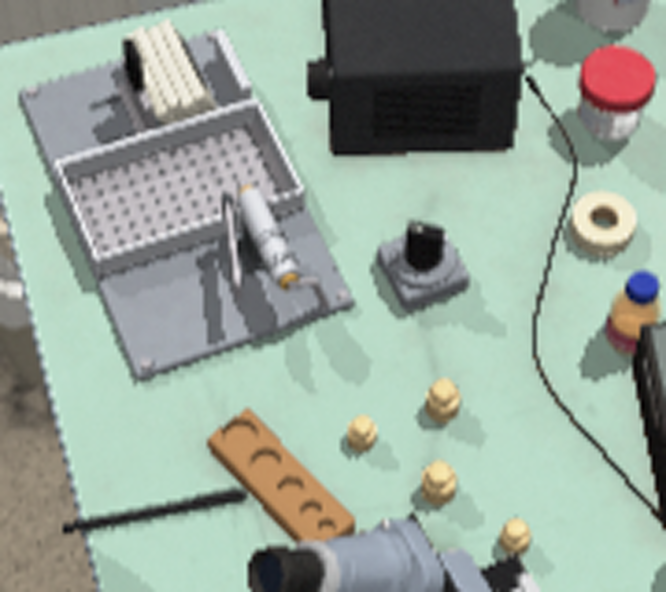

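```bash
cat > h.py <<'E'
import numpy as np,cv2
from plant import *
def ray(n,px,z,c=None):
    c=c or get_calibration(n); f=200/np.tan(np.radians(c["vertical_fov"]/2))
    px=np.atleast_2d(px); d=np.c_[(px[:,0]-c["cx"])/f,(px[:,1]-c["cy"])/f,np.ones(len(px))]@c["R"]
    o=-c["R"].T@c["t"]; return o+d*((z-o[2])/d[:,2])[:,None]
def proj(n,X,c=None):
    c=c or get_calibration(n); f=200/np.tan(np.radians(c["vertical_fov"]/2))
    p=np.atleast_2d(X)@c["R"].T+c["t"]; return p[:,:2]/p[:,2:]*f+[c["cx"],c["cy"]]
def blobs(img,lo,hi,amin=20,roi=None):
    m=cv2.inRange(cv2.cvtColor(img,cv2.COLOR_BGR2HSV),lo,hi)
    if roi: k=np.zeros_like(m); x0,y0,x1,y1=roi; k[y0:y1,x0:x1]=1; m*=k
    n,_,s,c=cv2.connectedComponentsWithStats(m); return [(c[i].round(1),s[i]) for i in range(1,n) if s[i][4]>=amin]
E
python3 - <<'E'
from h import *
np.set_printoptions(precision=4,suppress=True)
P=lambda s:cv2.imread(f"pics/{s}0.png")
for n,roi in (("scene",(320,225,425,300)),("side",(300,235,380,300))):
    for c,s in blobs(P(n),(10,60,110),(28,170,255),20,roi): print(n,c,s,ray(n,c,.014)[0])
b=lambda x,y:(225+(x+.5)/3.7-.5,145+(y+.5)/3.7-.5)
a=lambda x,y:(160+(x+.5)/3-.5,175+(y+.5)/3-.5)
print("side corners NL FL NR FR",ray("side",[b(22,93),b(215,32),b(140,374),b(352,303)],.01))
print("scene L front R",ray("scene",[a(35,150),a(283,283),a(450,183)],.01))
print("box inner corners top36",ray("side",[b(57,163),b(255,102),b(99,260),b(303,190)],.036))
print("knob top",ray("side",b(427,228),.066),ray("scene",a(495,86),.066))
print("follower tab",ray("side",b(133,40),.095),ray("scene",a(152,40),.095))
E
```

```text
scene [356.  242.7] [351 236  11  15 116] [ 0.625  -0.0534  0.014 ]
scene [338.5 257.6] [334 252  10  12  93] [ 0.5504 -0.0655  0.014 ]
scene [373. 270.] [367 252  14  37 310] [ 0.5678 -0.1462  0.014 ]
scene [406.  263.9] [402 258  10  14  82] [ 0.6353 -0.1827  0.014 ]
scene [337.4 277.3] [320 267  38  21 424] [ 0.497  -0.1105  0.014 ]
side [344.3 252.6] [340 247   9  12  74] [ 0.6224 -0.0555  0.014 ]
side [322.3 261.8] [319 258   8   9  52] [ 0.5515 -0.0663  0.014 ]
side [307.7 280.5] [300 264  21  27 298] [ 0.4942 -0.1118  0.014 ]
side [343.2 275. ] [339 270   9  11  82] [ 0.5959 -0.1242  0.014 ]
side [363.9 289.4] [360 285   8  10  54] [ 0.6371 -0.1837  0.014 ]
side corners NL FL NR FR [[0.3656 0.3499 0.01  ]
 [0.5475 0.3704 0.01  ]
 [0.3986 0.0385 0.01  ]
 [0.5809 0.0545 0.01  ]]
scene L front R [[0.36   0.3395 0.01  ]
 [0.3974 0.0353 0.01  ]
 [0.5746 0.0507 0.01  ]]
box inner corners top36 [[0.3779 0.2447 0.036 ]
 [0.5559 0.2609 0.036 ]
 [0.39   0.1376 0.036 ]
 [0.5694 0.1581 0.036 ]]
knob top [[0.6491 0.0717 0.066 ]] [[0.6473 0.0708 0.066 ]]
follower tab [[0.4638 0.3089 0.095 ]] [[0.4594 0.2985 0.095 ]]
```

```bash
python3 - <<'E'
from h import *
np.set_printoptions(precision=3,suppress=True)
def tri(ps,pd):
    A=[]
    for n,p in (("scene",ps),("side",pd)):
        o=ray(n,p,0)[0]; q=ray(n,p,1.)[0]; A.append((q,(o-q)/np.linalg.norm(o-q)))
    M=sum(np.eye(3)-np.outer(d,d) for _,d in A); v=sum((np.eye(3)-np.outer(d,d))@o for o,d in A)
    X=np.linalg.solve(M,v); return X,[np.linalg.norm((np.eye(3)-np.outer(d,d))@(X-o)) for o,d in A]
print("eyeL",tri((436,143),(298,299))); print("eyeR",tri((496,152),(312,325)))
print("D base",ray("scene",(373.2,279.5),.014)); print("C",ray("scene",(372.2,260),.014))
print("micro base corners z=.02",ray("scene",[(382,362),(470,392),(490,320)],.02))
print("pen ends",ray("scene",[(254,318),(313,288)],.005)); print("vial",ray("scene",(346,306),.015)); print("black weight",ray("scene",(323,325),.014),ray("side",(276,313),.014))
print("pt stage",ray("scene",(420,250),.2),ray("scene",(415,285),.02), ray("side",(358,310),.1))
E
```

```text
eyeL (array([ 0.418, -0.316,  0.354]), [np.float64(0.0021468662513510375), np.float64(0.002146866251351144)])
eyeR (array([ 0.429, -0.377,  0.355]), [np.float64(0.0015658123120396404), np.float64(0.001565812312039554)])
D base [[ 0.543 -0.166  0.014]]
C [[ 0.596 -0.123  0.014]]
micro base corners z=.02 [[ 0.387 -0.299  0.02 ]
 [ 0.432 -0.413  0.02 ]
 [ 0.589 -0.378  0.02 ]]
pen ends [[ 0.315 -0.077  0.005]
 [ 0.447 -0.092  0.005]]
vial [[ 0.445 -0.178  0.015]]
black weight [[ 0.383 -0.181  0.014]] [[ 0.384 -0.181  0.014]]
pt stage [[ 0.435 -0.309  0.2  ]] [[ 0.58  -0.238  0.02 ]] [[ 0.582 -0.271  0.1  ]]
```

```bash
cat >> h.py <<'E'
def psi(s): w,x,y,z=s["tool_rot"]; return np.degrees(2*np.arctan2(y,x))
def plan(*wps,p=None,g=50,a=None,step=.04):
    """wps: (x,y,z[,psi deg]) TCP; prints rows per leg"""
    s=state(); p=np.array(s["tool_pos"]) if p is None else np.array(p); a=(psi(s)+180)%360-180 if a is None else a
    for w in wps:
        q=np.array(w[:3]); b=w[3] if len(w)>3 else a; d=q-p
        n=max(1,int(np.ceil(max(np.linalg.norm(d)/step,abs(b-a)/5.8)))); out=[]
        for i in range(n):
            t=np.radians(a+(b-a)*i/n); c,si=np.cos(t),np.sin(t); e=d/n/.6
            out.append([g]+[round(float(v),3)+0. for v in (c*e[0]+si*e[1],si*e[0]-c*e[1],-e[2],-(b-a)/n/6)])
        print(np.round(q,3),f"psi {b:.1f} n={n}:",out if b!=a else f"{n} x {out[0]}")
        p=q;a=b
E
python3 -c "
from h import *
plan((.19,-.36,.33,5.9),(.36,-.16,.33),(.50,-.12,.30))"
```

```text
[ 0.19 -0.36  0.33] psi 5.9 n=6: [[50, 0.005, -0.061, -0.021, 0.534], [50, 0.002, -0.061, -0.021, 0.534], [50, -0.002, -0.061, -0.021, 0.534], [50, -0.005, -0.061, -0.021, 0.534], [50, -0.008, -0.06, -0.021, 0.534], [50, -0.012, -0.06, -0.021, 0.534]]
[ 0.36 -0.16  0.33] psi 5.9 n=7: 7 x [50, 0.045, -0.043, 0.0, 0.0]
[ 0.5  -0.12  0.3 ] psi 5.9 n=4: 4 x [50, 0.06, -0.011, 0.013, 0.0]
```

{"op": "move_arm", "data": {"targets": [[[50,0.005,-0.061,-0.021,0.534],[50,0.002,-0.061,-0.021,0.534],[50,-0.002,-0.061,-0.021,0.534],[50,-0.005,-0.061,-0.021,0.534],[50,-0.008,-0.06,-0.021,0.534]]]}}

```text
time: 0.52
tool_pos: [0.2015, -0.3923, 0.3189]
tool_rot: [-0.001, 0.997, 0.078, -0.0]
contact_force: [-0.4, 0.9, 2.0]
gripper_width: 0.503
grasp_force: 0.0
```

{"op": "move_arm", "data": {"targets": [[[50,-0.012,-0.06,-0.021,0.534],[50,0,0,0,0]]]}}

```text
time: 0.68
tool_pos: [0.1885, -0.3566, 0.3361]
tool_rot: [0.004, 0.999, 0.051, 0.001]
contact_force: [0.4, -1.9, 0.3]
gripper_width: 0.496
grasp_force: 0.0
```

{"op": "move_arm", "data": {"targets": [[[50,0.045,-0.043,0,0],[50,0.045,-0.043,0,0],[50,0.045,-0.043,0,0],[50,0.045,-0.043,0,0],[50,0.045,-0.043,0,0]]]}}

```text
time: 1.1
tool_pos: [0.3111, -0.2161, 0.3314]
tool_rot: [0.0, 0.999, 0.051, 0.0]
contact_force: [1.2, -1.2, -0.8]
gripper_width: 0.501
grasp_force: 0.0
```

{"op": "move_arm", "data": {"targets": [[[50,0.045,-0.043,0,0],[50,0.045,-0.043,0,0],[50,0.06,-0.011,0.013,0],[50,0.06,-0.011,0.013,0],[50,0.06,-0.011,0.013,0]]]}}

```text
time: 1.52
tool_pos: [0.4659, -0.1283, 0.3078]
tool_rot: [0.0, 0.999, 0.052, 0.0]
contact_force: [-0.2, -0.6, 0.3]
gripper_width: 0.497
grasp_force: 0.0
```

{"op": "move_arm", "data": {"targets": [[[50,0.06,-0.011,0.013,0],[50,0,0,0,0],[50,0,0,0,0]]]}}

```text
time: 1.77
tool_pos: [0.4998, -0.1187, 0.2979]
tool_rot: [-0.001, 0.999, 0.053, -0.003]
contact_force: [0.2, -0.3, -0.1]
gripper_width: 0.498
grasp_force: 0.0
```

```bash
python3 - <<'E'
from h import *
np.set_printoptions(precision=3,suppress=True)
s=state();c=get_calibration("wrist");im=grab_frame("wrist")[:,:,::-1].copy();cv2.imwrite("pics/w1.png",im)
print(s["tool_pos"],psi(s),c)
for q,st in blobs(im,(10,60,110),(28,170,255),60): print(q,st,ray("wrist",q,.02,c)[0])
E
```

```text
[ 0.5   -0.119  0.298] 6.056403760847679 {'vertical_fov': 65.39096565075721, 'cx': 321.25897826514364, 'cy': 198.9148530479889, 'R': array([[ 0.106, -0.994, -0.003],
       [-0.942, -0.102,  0.32 ],
       [-0.319, -0.031, -0.947]]), 't': array([-0.172,  0.403,  0.576])}
[591.7  55.4] [ 541   28   84   49 2119] [ 0.656 -0.418  0.02 ]
[280.7  51.4] [269  38  23  26 357] [ 0.622 -0.059  0.02 ]
[389.6  50.2] [379  39  21  22 307] [ 0.637 -0.184  0.02 ]
[335.8  82.1] [325  70  22  23 365] [ 0.596 -0.126  0.02 ]
[284.  113.6] [275 105  18  18 231] [ 0.553 -0.067  0.02 ]
[165.6 125.2] [162 118   9  15  99] [0.523 0.078 0.02 ]
[363.6 130.5] [353 119  22  23 352] [ 0.543 -0.168  0.02 ]
[299.  171.8] [ 247  142  103   60 3234] [ 0.482 -0.092  0.02 ]
```

View pics/w1.png

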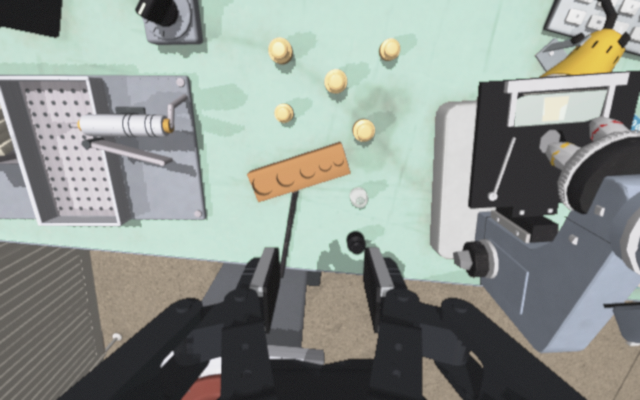

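```bash
cat >> h.py <<'E'
S=np.array([.4932,.2054]); YAW=.103
def st(x,y,z): c,s=np.cos(YAW),np.sin(YAW); return (S[0]+c*x-s*y,S[1]+s*x+c*y,z)
def deck(x,y,z): return st(-.02+x,-.004+y,z)
def inv(P): c,s=np.cos(YAW),np.sin(YAW); d=np.asarray(P)[...,:2]-S; return np.stack([c*d[...,0]+s*d[...,1],-s*d[...,0]+c*d[...,1]],-1)
E
python3 - <<'E'
from h import *
np.set_printoptions(precision=4,suppress=True)
# w1 pose approx
c=get_calibration("wrist")
print(inv(ray("wrist",[(189.5,76),(204.5,218.5)],.010,c)),"expect 75,-160 / -115,-160")
print(inv(ray("wrist",[(101,77),(121,226)],.036,c)),"expect box outer right 72.5,-58 / -112.5,-58")
print(inv(ray("wrist",[(163,15)],.058,c)), ray("wrist",[(163,15)],.058,c))
X=deck(.066,.005,0)
plan((.6235,-.056,.12),(.6235,-.056,.030)); plan((.6235,-.056,.13),(X[0],X[1],.13),(X[0],X[1],.043),p=(.6235,-.056,.03))
E
```

```text
[[ 0.075  -0.1633]
 [-0.1124 -0.1597]] expect 75,-160 / -115,-160
[[ 0.0724 -0.0721]
 [-0.1129 -0.0575]] expect box outer right 72.5,-58 / -112.5,-58
[[ 0.1303 -0.163 ]] [[0.6396 0.0567 0.058 ]]
[ 0.624 -0.056  0.12 ] psi 6.0 n=6: 6 x [50, 0.036, -0.014, 0.05, 0.0]
[ 0.624 -0.056  0.03 ] psi 6.0 n=3: 3 x [50, 0.0, 0.0, 0.05, 0.0]
[ 0.624 -0.056  0.13 ] psi 6.0 n=3: 3 x [50, 0.0, 0.0, -0.056, 0.0]
[0.539 0.211 0.13 ] psi 6.0 n=8: 8 x [50, -0.012, -0.057, 0.0, 0.0]
[0.539 0.211 0.043] psi 6.0 n=3: 3 x [50, 0.0, 0.0, 0.048, 0.0]
```

{"op": "move_arm", "data": {"targets": [[[50,0.036,-0.014,0.05,0],[50,0.036,-0.014,0.05,0],[50,0.036,-0.014,0.05,0],[50,0.036,-0.014,0.05,0],[50,0.036,-0.014,0.05,0]]]}}

```text
time: 2.23
tool_pos: [0.6028, -0.0672, 0.1509]
tool_rot: [0.001, 0.999, 0.051, 0.001]
contact_force: [0.1, -0.1, 0.4]
gripper_width: 0.5
grasp_force: 0.0
```

{"op": "move_arm", "data": {"targets": [[[50,0.036,-0.014,0.05,0],[50,0,0,0.05,0],[50,0,0,0,0]]]}}

```text
time: 2.48
tool_pos: [0.6187, -0.0556, 0.0845]
tool_rot: [-0.001, 0.999, 0.051, -0.005]
contact_force: [-1.3, 0.7, -1.4]
gripper_width: 0.498
grasp_force: 0.0
```

```bash
python3 - <<'E'
from h import *
s=state();c=get_calibration("wrist");im=grab_frame("wrist")[:,:,::-1].copy();cv2.imwrite("pics/w2.png",im)
print(s["tool_pos"],psi(s))
for q,st_ in blobs(im,(10,60,110),(28,170,255),200): print(q,st_,ray("wrist",q,.02,c)[0])
E
```

```text
[ 0.61869261 -0.05558323  0.08450172] 5.903624534272482
[323.7 219.3] [ 303  195   42   49 1504] [ 0.62487558 -0.05762223  0.02      ]
[520.4 214.5] [ 495  194   51   41 1429] [ 0.64115062 -0.18020901  0.02      ]
[418.8 264.1] [ 396  239   46   52 1727] [ 0.59943634 -0.12408118  0.02      ]
[324.6 311.8] [310 297  31  32 725] [ 0.55454046 -0.0657832   0.02      ]
[426.3 381.2] [422 357  13  41 301] [ 0.4984251 -0.1510153  0.02     ]
```

View pics/w2.png

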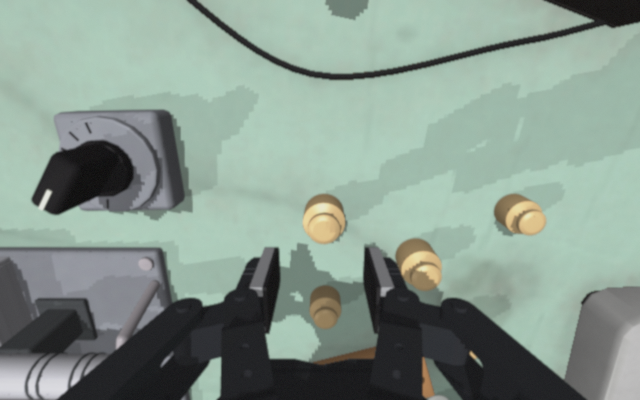

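{"op": "move_arm", "data": {"targets": [[[50,0.009,0.002,0.03,0],[50,0,0,0.045,0],[50,0,0,0.016,0],[0,0,0,0,0],[0,0,0,0,0]]]}}

```text
time: 2.95
tool_pos: [0.6285, -0.0572, 0.0377]
tool_rot: [0.0, 0.999, 0.051, 0.001]
contact_force: [0.4, 0.3, -0.3]
gripper_width: 0.272
grasp_force: 58.9
```

{"op": "move_arm", "data": {"targets": [[[0,0,0,0,0],[0,0,0,0,0],[0,0,0,0,0],[0,0,0,-0.04,0],[0,0,0,-0.06,0]]]}}

```text
time: 3.37
tool_pos: [0.6251, -0.0559, 0.0925]
tool_rot: [-0.001, 0.999, 0.052, -0.004]
contact_force: [0.1, 0.2, -1.7]
gripper_width: 0.271
grasp_force: 59.0
```

{"op": "move_arm", "data": {"targets": [[[0,0,0,-0.06,0],[0,0,0,0,0]]]}}

```text
time: 3.53
tool_pos: [0.6336, -0.0575, 0.1423]
tool_rot: [0.002, 0.999, 0.052, 0.008]
contact_force: [2.0, -0.5, 0.5]
gripper_width: 0.273
grasp_force: 59.1
```

```bash
python3 - <<'E'
from h import *
X=deck(.066,.005,0); print(state()["tool_pos"])
plan((X[0],X[1],.13),(X[0],X[1],.043))
E
```

```text
[ 0.63364216 -0.05752302  0.14233702]
[0.539 0.211 0.13 ] psi 5.9 n=8: 8 x [50, -0.014, -0.058, 0.003, 0.0]
[0.539 0.211 0.043] psi 5.9 n=3: 3 x [50, 0.0, 0.0, 0.048, 0.0]
```

{"op": "move_arm", "data": {"targets": [[[0,-0.013,-0.058,0,0],[0,-0.013,-0.058,0,0],[0,-0.013,-0.058,0,0],[0,-0.013,-0.058,0,0],[0,-0.013,-0.058,0,0]]]}}

```text
time: 3.95
tool_pos: [0.5713, 0.1139, 0.1329]
tool_rot: [-0.0, 0.999, 0.051, 0.001]
contact_force: [0.5, 0.2, -0.8]
gripper_width: 0.269
grasp_force: 59.1
```

{"op": "move_arm", "data": {"targets": [[[0,-0.013,-0.058,0,0],[0,-0.013,-0.058,0,0],[0,-0.013,-0.058,0,0],[0,0,0,0,0],[0,0,0,0,0]]]}}

```text
time: 4.37
tool_pos: [0.5372, 0.2155, 0.1327]
tool_rot: [0.0, 0.999, 0.053, 0.001]
contact_force: [0.1, -0.6, -0.6]
gripper_width: 0.274
grasp_force: 59.2
```

{"op": "move_arm", "data": {"targets": [[[0,0,0,0,0],[0,0,0,0,0]]]}}

```text
time: 4.53
tool_pos: [0.5382, 0.213, 0.1324]
tool_rot: [0.0, 0.999, 0.051, 0.0]
contact_force: [0.1, 0.5, -0.7]
gripper_width: 0.271
grasp_force: 59.2
```

```bash
python3 - <<'E'
from h import *
X=deck(.066,.005,0); print(state()["tool_pos"])
plan((X[0],X[1],.043))
s=state();c=get_calibration("wrist");im=grab_frame("wrist")[:,:,::-1].copy();cv2.imwrite("pics/w3.png",im)
np.save("c3.npy",c)
E
```

```text
[0.53821229 0.21303341 0.13241603]
[0.539 0.211 0.043] psi 5.9 n=3: 3 x [50, 0.0, 0.001, 0.05, 0.0]
```

View pics/w3.png

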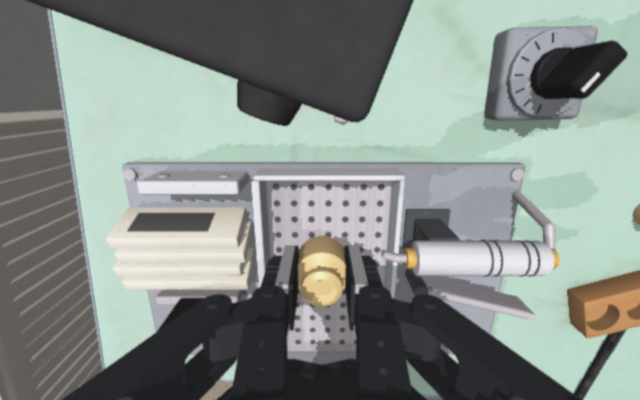

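{"op": "move_arm", "data": {"targets": [[[0,0,0.002,0.05,0],[0,0,0,0.05,0],[0,0,0,0.035,0],[0,0,0,0.01,0],[0,0,0,0,0]]]}}

```text
time: 5.0
tool_pos: [0.538, 0.2115, 0.0447]
tool_rot: [0.0, 0.999, 0.051, -0.001]
contact_force: [0.2, -0.3, 0.1]
gripper_width: 0.271
grasp_force: 70.1
```

{"op": "move_arm", "data": {"targets": [[[0,0,0,0,0],[0,0,0,0,0],[0,0,0,0,0]]]}}

```text
time: 5.25
tool_pos: [0.5383, 0.2123, 0.0456]
tool_rot: [-0.0, 0.999, 0.051, 0.0]
contact_force: [0.5, -0.4, -1.6]
gripper_width: 0.272
grasp_force: 70.1
```

{"op": "move_arm", "data": {"targets": [[[0,0,0,0.004,0],[0,0,0,0,0],[0,0,0,0,0]]]}}

```text
time: 5.5
tool_pos: [0.5386, 0.2127, 0.0439]
tool_rot: [0.0, 0.999, 0.052, 0.001]
contact_force: [-1.9, -1.7, 4.7]
gripper_width: 0.27
grasp_force: 70.7
```

```bash
python3 - <<'E'
from h import *
s=state();print(s["tool_pos"],s["contact_force"])
cv2.imwrite("pics/sd1.png",cv2.resize(grab_frame("side")[140:240,215:335,::-1],None,fx=5,fy=5,interpolation=cv2.INTER_CUBIC))
E
```

```text
[0.53860488 0.21266322 0.04386798] [-1.87853626 -1.73304283  4.73016884]
```

{"op": "move_arm", "data": {"targets": [[[50,0,0,0,0],[50,0,0,0,0],[50,0,0,-0.03,0],[50,0,0,-0.06,0],[50,0,0,-0.06,0]]]}}

```text
time: 5.97
tool_pos: [0.5358, 0.2123, 0.131]
tool_rot: [0.0, 0.999, 0.052, -0.003]
contact_force: [-0.3, 0.3, 0.1]
gripper_width: 0.498
grasp_force: 0.0
```

```bash
python3 - <<'E'
from h import *
print(state()["tool_pos"])
plan((.597,-.1245,.13),(.597,-.1245,.035),p=(.5384,.2125,.133))
X=deck(.033,.003,0);plan((.597,-.1245,.13),(X[0],X[1],.13),(X[0],X[1],.045),p=(.597,-.1245,.035),g=0)
E
```

```text
[0.53581834 0.21229365 0.13102434]
[ 0.597 -0.124  0.13 ] psi 5.9 n=9: 9 x [50, 0.004, 0.063, 0.001, 0.0]
[ 0.597 -0.124  0.035] psi 5.9 n=3: 3 x [50, 0.0, 0.0, 0.053, 0.0]
[ 0.597 -0.124  0.13 ] psi 5.9 n=3: 3 x [0, 0.0, 0.0, -0.053, 0.0]
[0.506 0.206 0.13 ] psi 5.9 n=9: 9 x [0, -0.01, -0.063, 0.0, 0.0]
[0.506 0.206 0.045] psi 5.9 n=3: 3 x [0, 0.0, 0.0, 0.047, 0.0]
```

{"op": "move_arm", "data": {"targets": [[[50,0.004,0.063,0,0],[50,0.004,0.063,0,0],[50,0.004,0.063,0,0],[50,0.004,0.063,0,0],[50,0.004,0.063,0,0]]]}}

```text
time: 6.38
tool_pos: [0.5689, 0.0245, 0.1324]
tool_rot: [-0.0, 0.999, 0.052, -0.0]
contact_force: [0.4, 0.5, -0.6]
gripper_width: 0.504
grasp_force: 0.0
```

{"op": "move_arm", "data": {"targets": [[[50,0.004,0.063,0,0],[50,0.004,0.063,0,0],[50,0.004,0.063,0,0],[50,0.004,0.063,0,0],[50,0,0,0,0]]]}}

```text
time: 6.8
tool_pos: [0.5949, -0.1293, 0.1327]
tool_rot: [0.001, 0.999, 0.049, 0.0]
contact_force: [-0.8, 0.6, 1.4]
gripper_width: 0.502
grasp_force: 0.0
```

{"op": "move_arm", "data": {"targets": [[[50,0,0,0,0],[50,0,0,0,0]]]}}

```text
time: 6.97
tool_pos: [0.5939, -0.1231, 0.132]
tool_rot: [-0.0, 0.999, 0.051, -0.001]
contact_force: [-0.3, -0.5, -0.7]
gripper_width: 0.499
grasp_force: 0.0
```

```bash
cat > look.py <<'E'
from h import *
np.set_printoptions(precision=4,suppress=True)
s=state();c=get_calibration("wrist");im=grab_frame("wrist")[:,:,::-1].copy()
print(s["tool_pos"],psi(s))
for q,st_ in blobs(im,(10,60,110),(28,170,255),150): print(q,st_,ray("wrist",q,.022,c)[0])
E
python3 look.py
```

```text
[ 0.5939 -0.1231  0.132 ] 5.893165147384397
[405.1 154.4] [389 139  33  31 754] [ 0.64   -0.1817  0.022 ]
[323.4 199.1] [307 180  34  38 965] [ 0.5991 -0.1254  0.022 ]
[246.5 240. ] [233 224  28  32 650] [ 0.5578 -0.0671  0.022 ]
[633.2 243.7] [626 229  14  31 258] [ 0.5873 -0.3794  0.022 ]
[357.6 260.8] [350 243  15  39 438] [ 0.5484 -0.1593  0.022 ]
[ 50.8 285.5] [ 45 275  13  22 195] [0.4974 0.0981 0.022 ]
[306.5 310.3] [ 265  280   83   63 2811] [ 0.495  -0.1215  0.022 ]
```

{"op": "move_arm", "data": {"targets": [[[50,0.006,0.003,0.05,0],[50,0,0,0.06,0],[50,0,0,0.04,0],[50,0,0,0.013,0],[50,0,0,0,0]]]}}

```text
time: 7.43
tool_pos: [0.5958, -0.1227, 0.0318]
tool_rot: [-0.001, 0.999, 0.053, -0.003]
contact_force: [-0.3, -0.2, -0.7]
gripper_width: 0.499
grasp_force: 0.0
```

{"op": "move_arm", "data": {"targets": [[[0,0,0,0,0],[0,0,0,0,0],[0,0,0,0,0],[0,0,0,0,0],[0,0,0,-0.04,0]]]}}

```text
time: 7.85
tool_pos: [0.5952, -0.1239, 0.0554]
tool_rot: [-0.001, 0.999, 0.052, -0.004]
contact_force: [-0.0, 0.4, -2.4]
gripper_width: 0.267
grasp_force: 59.1
```

{"op": "move_arm", "data": {"targets": [[[0,0,0,-0.06,0],[0,0,0,-0.06,0],[0,-0.01,-0.063,0,0],[0,-0.01,-0.063,0,0],[0,-0.01,-0.063,0,0]]]}}

```text
time: 8.27
tool_pos: [0.5692, -0.0135, 0.1333]
tool_rot: [0.0, 0.999, 0.051, 0.002]
contact_force: [0.2, -0.1, -1.3]
gripper_width: 0.267
grasp_force: 59.2
```

{"op": "move_arm", "data": {"targets": [[[0,-0.01,-0.063,0,0],[0,-0.01,-0.063,0,0],[0,-0.01,-0.063,0,0],[0,-0.01,-0.063,0,0],[0,-0.01,-0.063,0,0]]]}}

```text
time: 8.68
tool_pos: [0.5188, 0.1726, 0.1321]
tool_rot: [-0.0, 0.999, 0.051, 0.001]
contact_force: [0.4, 1.3, -1.8]
gripper_width: 0.269
grasp_force: 59.2
```

{"op": "move_arm", "data": {"targets": [[[0,-0.01,-0.063,0,0],[0,0,0,0,0],[0,0,0,0,0],[0,0,0,0,0]]]}}

```text
time: 9.02
tool_pos: [0.5096, 0.2078, 0.1315]
tool_rot: [0.0, 0.999, 0.052, 0.001]
contact_force: [-0.7, 0.1, -2.2]
gripper_width: 0.271
grasp_force: 59.3
```

```bash
python3 -c "
from h import *
X=deck(.033,.003,0);print(state()['tool_pos']);plan((X[0],X[1],.045),g=0)"
```

```text
[0.5096266  0.20778624 0.13152084]
[0.506 0.206 0.045] psi 5.9 n=3: 3 x [0, -0.002, 0.001, 0.048, 0.0]
```

{"op": "move_arm", "data": {"targets": [[[0,-0.006,0.002,0.05,0],[0,0,0,0.05,0],[0,0,0,0.035,0],[0,0,0,0.01,0],[0,0,0,0,0]]]}}

```text
time: 9.43
tool_pos: [0.5068, 0.2048, 0.0441]
tool_rot: [0.0, 0.999, 0.05, -0.0]
contact_force: [0.3, -0.9, -1.3]
gripper_width: 0.27
grasp_force: 70.0
```

{"op": "move_arm", "data": {"targets": [[[0,0,0,0.002,0],[0,0,0,0,0],[0,0,0,0,0]]]}}

```text
time: 9.68
tool_pos: [0.5071, 0.2054, 0.0437]
tool_rot: [0.0, 0.999, 0.051, 0.001]
contact_force: [0.3, -1.5, 2.8]
gripper_width: 0.266
grasp_force: 70.4
```

{"op": "move_arm", "data": {"targets": [[[50,0,0,0,0],[50,0,0,0,0],[50,0,0,-0.03,0],[50,0,0,-0.06,0],[50,0,0,-0.06,0]]]}}

```text
time: 10.1
tool_pos: [0.5041, 0.206, 0.1315]
tool_rot: [0.0, 0.999, 0.052, -0.002]
contact_force: [0.2, 0.9, -0.2]
gripper_width: 0.504
grasp_force: 0.0
```

```bash
python3 - <<'E'
from h import *
plan((.544,-.166,.13),p=(.507,.2055,.133))
X=deck(0,.003,0);plan((.544,-.167,.13),(X[0],X[1],.13),(X[0],X[1],.045),p=(.544,-.167,.033),g=0)
E
```

```text
[ 0.544 -0.166  0.13 ] psi 5.9 n=10: 10 x [50, 0.0, 0.062, 0.001, 0.0]
[ 0.544 -0.167  0.13 ] psi 5.9 n=3: 3 x [0, 0.0, 0.0, -0.054, 0.0]
[0.473 0.202 0.13 ] psi 5.9 n=10: 10 x [0, -0.005, -0.062, 0.0, 0.0]
[0.473 0.202 0.045] psi 5.9 n=3: 3 x [0, 0.0, 0.0, 0.047, 0.0]
```

{"op": "move_arm", "data": {"targets": [[[50,0,0.062,0,0],[50,0,0.062,0,0],[50,0,0.062,0,0],[50,0,0.062,0,0],[50,0,0.062,0,0]]]}}

```text
time: 10.52
tool_pos: [0.5248, 0.0199, 0.1327]
tool_rot: [-0.0, 0.999, 0.052, 0.0]
contact_force: [0.5, -0.1, -0.1]
gripper_width: 0.502
grasp_force: 0.0
```

{"op": "move_arm", "data": {"targets": [[[50,0,0.062,0,0],[50,0,0.062,0,0],[50,0,0.062,0,0],[50,0,0.062,0,0],[50,0,0.062,0,0]]]}}

```text
time: 10.93
tool_pos: [0.544, -0.1653, 0.1325]
tool_rot: [-0.0, 0.999, 0.052, 0.0]
contact_force: [0.9, 0.5, -0.0]
gripper_width: 0.505
grasp_force: 0.0
```

{"op": "move_arm", "data": {"targets": [[[50,0,0,0,0],[50,0,0,0,0],[50,0,0,0,0]]]}}

```text
time: 11.18
tool_pos: [0.5439, -0.1633, 0.1322]
tool_rot: [-0.0, 0.999, 0.051, -0.0]
contact_force: [0.0, 1.0, -0.3]
gripper_width: 0.497
grasp_force: 0.0
```

```bash
python3 look.py
```

```text
[ 0.5439 -0.1633  0.1322] 5.888363326276684
[363.2  79.3] [347  62  33  34 866] [ 0.6381 -0.1836  0.022 ]
[614.5 147.1] [598 132  42  30 209] [ 0.6112 -0.3735  0.022 ]
[196.5 178.1] [182 162  30  31 694] [ 0.5557 -0.0681  0.022 ]
[325.2 203.3] [309 184  34  38 960] [ 0.5457 -0.1674  0.022 ]
[225.7 262.3] [ 147  222  161   85 5485] [ 0.4854 -0.0907  0.022 ]
```

{"op": "move_arm", "data": {"targets": [[[50,0.001,0.006,0.05,0],[50,0,0,0.06,0],[50,0,0,0.04,0],[50,0,0,0.013,0],[50,0,0,0,0]]]}}

```text
time: 11.65
tool_pos: [0.5431, -0.1649, 0.032]
tool_rot: [-0.001, 0.999, 0.053, -0.003]
contact_force: [0.3, -0.4, -0.4]
gripper_width: 0.501
grasp_force: 0.0
```

{"op": "move_arm", "data": {"targets": [[[0,0,0,0,0],[0,0,0,0,0],[0,0,0,0,0],[0,0,0,0,0],[0,0,0,-0.04,0]]]}}

```text
time: 12.07
tool_pos: [0.5425, -0.166, 0.0557]
tool_rot: [-0.002, 0.999, 0.052, -0.003]
contact_force: [-1.3, 1.5, -1.5]
gripper_width: 0.261
grasp_force: 59.1
```

{"op": "move_arm", "data": {"targets": [[[0,0,0,-0.06,0],[0,0,0,-0.06,0],[0,-0.005,-0.062,0,0],[0,-0.005,-0.062,0,0],[0,-0.005,-0.062,0,0]]]}}

```text
time: 12.48
tool_pos: [0.5254, -0.0567, 0.1332]
tool_rot: [0.0, 0.999, 0.051, 0.002]
contact_force: [-0.4, 0.8, -1.6]
gripper_width: 0.261
grasp_force: 59.1
```

{"op": "move_arm", "data": {"targets": [[[0,-0.005,-0.062,0,0],[0,-0.005,-0.062,0,0],[0,-0.005,-0.062,0,0],[0,-0.005,-0.062,0,0],[0,-0.005,-0.062,0,0]]]}}

```text
time: 12.9
tool_pos: [0.4904, 0.128, 0.132]
tool_rot: [-0.0, 0.999, 0.051, 0.001]
contact_force: [1.2, 0.1, -0.9]
gripper_width: 0.263
grasp_force: 59.1
```

{"op": "move_arm", "data": {"targets": [[[0,-0.005,-0.062,0,0],[0,-0.005,-0.062,0,0],[0,0,0,0,0],[0,0,0,0,0],[0,0,0,0,0]]]}}

```text
time: 13.32
tool_pos: [0.4772, 0.1997, 0.1315]
tool_rot: [0.0, 0.999, 0.052, 0.0]
contact_force: [0.6, -0.9, -1.3]
gripper_width: 0.258
grasp_force: 59.2
```

```bash
python3 -c "
from h import *
X=deck(0,.003,0);print(state()['tool_pos']);plan((X[0],X[1],.045),g=0)"
```

```text
[0.47720001 0.1997352  0.1314642 ]
[0.473 0.202 0.045] psi 6.0 n=3: 3 x [0, -0.002, -0.002, 0.048, 0.0]
```

{"op": "move_arm", "data": {"targets": [[[0,-0.006,-0.004,0.05,0],[0,0,0,0.05,0],[0,0,0,0.035,0],[0,0,0,0.01,0],[0,0,0,0,0]]]}}

```text
time: 13.73
tool_pos: [0.474, 0.2006, 0.0443]
tool_rot: [-0.0, 0.999, 0.05, -0.0]
contact_force: [0.6, -0.3, -1.1]
gripper_width: 0.259
grasp_force: 72.9
```

{"op": "move_arm", "data": {"targets": [[[0,0,0,0.002,0],[0,0,0,0,0],[0,0,0,0,0]]]}}

```text
time: 13.98
tool_pos: [0.4744, 0.2006, 0.044]
tool_rot: [0.0, 0.999, 0.051, 0.001]
contact_force: [-1.3, -1.0, 5.3]
gripper_width: 0.26
grasp_force: 73.5
```

Next: E (.638,-.183).

{"op": "move_arm", "data": {"targets": [[[50,0,0,0,0],[50,0,0,0,0],[50,0,0,-0.03,0],[50,0,0,-0.06,0],[50,0,0,-0.06,0]]]}}

```text
time: 14.4
tool_pos: [0.4716, 0.201, 0.1316]
tool_rot: [0.0, 0.999, 0.051, -0.002]
contact_force: [1.0, 0.3, 1.1]
gripper_width: 0.496
grasp_force: 0.0
```

```bash
python3 - <<'E'
from h import *
plan((.637,-.183,.13),p=(.474,.2007,.133))
X=deck(-.033,.003,0);plan((.638,-.183,.13),(X[0],X[1],.13),p=(.638,-.183,.033),g=0)
E
```

```text
[ 0.637 -0.183  0.13 ] psi 5.9 n=11: 11 x [50, 0.019, 0.06, 0.0, 0.0]
[ 0.638 -0.183  0.13 ] psi 5.9 n=3: 3 x [0, 0.0, 0.0, -0.054, 0.0]
[0.441 0.199 0.13 ] psi 5.9 n=11: 11 x [0, -0.024, -0.061, 0.0, 0.0]
```

{"op": "move_arm", "data": {"targets": [[[50,0.019,0.06,0,0],[50,0.019,0.06,0,0],[50,0.019,0.06,0,0],[50,0.019,0.06,0,0],[50,0.019,0.06,0,0]]]}}

```text
time: 14.82
tool_pos: [0.5488, 0.0267, 0.1328]
tool_rot: [-0.0, 0.999, 0.051, 0.0]
contact_force: [0.2, 0.2, 0.7]
gripper_width: 0.499
grasp_force: 0.0
```

{"op": "move_arm", "data": {"targets": [[[50,0.019,0.06,0,0],[50,0.019,0.06,0,0],[50,0.019,0.06,0,0],[50,0.019,0.06,0,0],[50,0.019,0.06,0,0]]]}}

```text
time: 15.23
tool_pos: [0.6239, -0.1468, 0.1324]
tool_rot: [-0.0, 0.999, 0.051, -0.0]
contact_force: [0.3, 0.9, 0.9]
gripper_width: 0.5
grasp_force: 0.0
```

{"op": "move_arm", "data": {"targets": [[[50,0.019,0.06,0,0],[50,0,0,0,0],[50,0,0,0,0],[50,0,0,0,0]]]}}

```text
time: 15.57
tool_pos: [0.6382, -0.1791, 0.1321]
tool_rot: [-0.0, 0.999, 0.051, -0.0]
contact_force: [-0.3, 0.5, -0.6]
gripper_width: 0.499
grasp_force: 0.0
```

```bash
python3 look.py
```

```text
[ 0.6382 -0.1791  0.1321] 5.87570589940967
[426.2  34.7] [ 403    0   64   59 1774] [ 0.7638 -0.2367  0.022 ]
[326.6 201.4] [313 185  28  33 673] [ 0.6417 -0.1841  0.022 ]
[604.5 273.7] [ 528  196  112  140 6646] [ 0.6022 -0.4232  0.022 ]
[180.  279.9] [167 263  27  33 626] [ 0.5588 -0.068   0.022 ]
[272.2 346.2] [266 332  15  27 226] [ 0.4967 -0.1496  0.022 ]
[211.7 367.7] [200 359  21  18 211] [ 0.4652 -0.0941  0.022 ]
```

{"op": "move_arm", "data": {"targets": [[[50,0.003,0.008,0.05,0],[50,0,0,0.06,0],[50,0,0,0.04,0],[50,0,0,0.014,0],[50,0,0,0,0]]]}}

```text
time: 16.03
tool_pos: [0.6385, -0.1815, 0.031]
tool_rot: [-0.001, 0.999, 0.052, -0.003]
contact_force: [-0.2, 0.6, 1.0]
gripper_width: 0.501
grasp_force: 0.0
```

{"op": "move_arm", "data": {"targets": [[[0,0,0,0,0],[0,0,0,0,0],[0,0,0,0,0],[0,0,0,0,0],[0,0,0,-0.04,0]]]}}

```text
time: 16.45
tool_pos: [0.6384, -0.1827, 0.0549]
tool_rot: [-0.002, 0.999, 0.052, -0.003]
contact_force: [-1.2, 0.6, -1.5]
gripper_width: 0.221
grasp_force: 58.8
```

{"op": "move_arm", "data": {"targets": [[[0,0,0,-0.06,0],[0,0,0,-0.06,0],[0,-0.024,-0.061,0,0],[0,-0.024,-0.061,0,0],[0,-0.024,-0.061,0,0]]]}}

```text
time: 16.87
tool_pos: [0.5872, -0.0787, 0.1328]
tool_rot: [0.001, 0.999, 0.051, 0.002]
contact_force: [0.7, 1.1, -0.5]
gripper_width: 0.22
grasp_force: 58.8
```

{"op": "move_arm", "data": {"targets": [[[0,-0.024,-0.061,0,0],[0,-0.024,-0.061,0,0],[0,-0.024,-0.061,0,0],[0,-0.024,-0.061,0,0],[0,-0.024,-0.061,0,0]]]}}

```text
time: 17.28
tool_pos: [0.4956, 0.0969, 0.1315]
tool_rot: [-0.0, 0.999, 0.051, 0.001]
contact_force: [0.5, 0.4, 0.1]
gripper_width: 0.223
grasp_force: 58.8
```

{"op": "move_arm", "data": {"targets": [[[0,-0.024,-0.061,0,0],[0,-0.024,-0.061,0,0],[0,-0.024,-0.061,0,0],[0,0,0,0,0],[0,0,0,0,0]]]}}

```text
time: 17.7
tool_pos: [0.4414, 0.2019, 0.1312]
tool_rot: [-0.0, 0.999, 0.054, 0.001]
contact_force: [0.3, -0.5, -0.5]
gripper_width: 0.22
grasp_force: 58.9
```

```bash
python3 -c "
from h import *
X=deck(-.033,.003,0);print(state()['tool_pos']);plan((X[0],X[1],.045),g=0)"
```

```text
[0.44143372 0.20187902 0.13121814]
[0.441 0.199 0.045] psi 6.2 n=3: 3 x [0, -0.001, 0.002, 0.048, 0.0]
```

{"op": "move_arm", "data": {"targets": [[[0,0,0.004,0.05,0],[0,0,0,0.05,0],[0,0,0,0.035,0],[0,0,0,0.01,0],[0,0,0,0,0]]]}}

```text
time: 18.12
tool_pos: [0.4428, 0.1968, 0.0431]
tool_rot: [0.0, 0.999, 0.051, -0.001]
contact_force: [-0.2, -0.6, -0.9]
gripper_width: 0.22
grasp_force: 83.8
```

{"op": "move_arm", "data": {"targets": [[[0,0,0,0.002,0],[0,0,0,0,0],[0,0,0,0,0]]]}}

```text
time: 18.37
tool_pos: [0.4429, 0.1976, 0.0428]
tool_rot: [-0.0, 0.999, 0.051, 0.001]
contact_force: [0.1, 0.9, 0.1]
gripper_width: 0.22
grasp_force: 83.8
```

{"op": "move_arm", "data": {"targets": [[[0,0,0,0.002,0],[0,0,0,0,0],[0,0,0,0,0]]]}}

```text
time: 18.62
tool_pos: [0.443, 0.1978, 0.0421]
tool_rot: [0.0, 0.999, 0.052, 0.001]
contact_force: [-1.4, -2.3, 4.9]
gripper_width: 0.218
grasp_force: 84.4
```

Contact. Release, then B (.557,-.067).

{"op": "move_arm", "data": {"targets": [[[50,0,0,0,0],[50,0,0,0,0],[50,0,0,-0.03,0],[50,0,0,-0.06,0],[50,0,0,-0.06,0]]]}}

```text
time: 19.03
tool_pos: [0.4404, 0.1976, 0.1298]
tool_rot: [0.0, 0.999, 0.052, -0.002]
contact_force: [0.9, 0.3, -0.2]
gripper_width: 0.505
grasp_force: 0.0
```

```bash
python3 - <<'E'
from h import *
plan((.556,-.069,.13),p=(.443,.198,.131))
X=deck(-.066,.003,0);plan((.556,-.069,.13),(X[0],X[1],.13),p=(.556,-.069,.033),g=0)
E
```

```text
[ 0.556 -0.069  0.13 ] psi 5.9 n=8: 8 x [50, 0.018, 0.058, 0.0, 0.0]
[ 0.556 -0.069  0.13 ] psi 5.9 n=3: 3 x [0, 0.0, 0.0, -0.054, 0.0]
[0.408 0.196 0.13 ] psi 5.9 n=8: 8 x [0, -0.025, -0.058, 0.0, 0.0]
```

{"op": "move_arm", "data": {"targets": [[[50,0.018,0.058,0,0],[50,0.018,0.058,0,0],[50,0.018,0.058,0,0],[50,0.018,0.058,0,0],[50,0.018,0.058,0,0]]]}}

```text
time: 19.45
tool_pos: [0.5141, 0.029, 0.1308]
tool_rot: [-0.0, 0.999, 0.052, 0.0]
contact_force: [-0.9, 0.9, 0.4]
gripper_width: 0.504
grasp_force: 0.0
```

{"op": "move_arm", "data": {"targets": [[[50,0.018,0.058,0,0],[50,0.018,0.058,0,0],[50,0.018,0.058,0,0],[50,0,0,0,0],[50,0,0,0,0]]]}}

```text
time: 19.87
tool_pos: [0.5572, -0.0715, 0.1306]
tool_rot: [-0.0, 0.999, 0.05, -0.0]
contact_force: [-0.8, 0.1, -0.1]
gripper_width: 0.499
grasp_force: 0.0
```

```bash
python3 look.py
```

```text
[ 0.5572 -0.0715  0.1306] 5.742594166736121
[312.4 205.6] [298 190  29  31 657] [ 0.5566 -0.0659  0.022 ]
[120.5 246.7] [115 235  13  24 218] [0.5056 0.0857 0.022 ]
[399.  263.4] [381 245  33  46 468] [ 0.5134 -0.1417  0.022 ]
[320.2 292.8] [ 270  257   98   73 4042] [ 0.4785 -0.0798  0.022 ]
[  2.9 302.6] [  0 287  10  31 181] [0.4406 0.1926 0.022 ]
```

{"op": "move_arm", "data": {"targets": [[[50,-0.002,-0.005,0.05,0],[50,0,0,0.06,0],[50,0,0,0.04,0],[50,0,0,0.012,0],[50,0,0,0,0]]]}}

```text
time: 20.33
tool_pos: [0.5527, -0.0653, 0.0309]
tool_rot: [-0.001, 0.999, 0.052, -0.003]
contact_force: [0.2, 0.4, 0.0]
gripper_width: 0.498
grasp_force: 0.0
```

{"op": "move_arm", "data": {"targets": [[[0,0,0,0,0],[0,0,0,0,0],[0,0,0,0,0],[0,0,0,0,0],[0,0,0,-0.04,0]]]}}

```text
time: 20.75
tool_pos: [0.5526, -0.0665, 0.0548]
tool_rot: [-0.001, 0.999, 0.052, -0.003]
contact_force: [-1.7, 0.0, -0.3]
gripper_width: 0.219
grasp_force: 58.7
```

{"op": "move_arm", "data": {"targets": [[[0,0,0,-0.06,0],[0,0,0,-0.06,0],[0,-0.025,-0.058,0,0],[0,-0.025,-0.058,0,0],[0,-0.025,-0.058,0,0]]]}}

```text
time: 21.17
tool_pos: [0.5003, 0.0325, 0.1319]
tool_rot: [0.0, 0.999, 0.051, 0.002]
contact_force: [0.6, 0.8, -1.3]
gripper_width: 0.215
grasp_force: 58.8
```

{"op": "move_arm", "data": {"targets": [[[0,-0.025,-0.058,0,0],[0,-0.025,-0.058,0,0],[0,-0.025,-0.058,0,0],[0,-0.025,-0.058,0,0],[0,-0.025,-0.058,0,0]]]}}

```text
time: 21.58
tool_pos: [0.4066, 0.1987, 0.1308]
tool_rot: [-0.0, 0.999, 0.051, 0.001]
contact_force: [1.4, 0.5, -1.9]
gripper_width: 0.219
grasp_force: 58.8
```

{"op": "move_arm", "data": {"targets": [[[0,0,0,0,0],[0,0,0,0,0],[0,0,0,0,0]]]}}

```text
time: 21.83
tool_pos: [0.4077, 0.1973, 0.1304]
tool_rot: [0.0, 0.999, 0.052, 0.001]
contact_force: [0.7, 0.3, -0.5]
gripper_width: 0.213
grasp_force: 58.8
```

```bash
python3 -c "
from h import *
X=deck(-.066,.003,0);print(state()['tool_pos']);plan((X[0],X[1],.045),g=0)"
```

```text
[0.40772013 0.19731501 0.13040283]
[0.408 0.196 0.045] psi 6.0 n=3: 3 x [0, 0.0, 0.001, 0.047, 0.0]
```

{"op": "move_arm", "data": {"targets": [[[0,0,0.002,0.05,0],[0,0,0,0.05,0],[0,0,0,0.035,0],[0,0,0,0.01,0],[0,0,0,0,0]]]}}

```text
time: 22.25
tool_pos: [0.4086, 0.1948, 0.0428]
tool_rot: [0.0, 0.999, 0.05, -0.0]
contact_force: [0.1, -0.2, -0.8]
gripper_width: 0.214
grasp_force: 74.3
```

{"op": "move_arm", "data": {"targets": [[[0,0,0,0.002,0],[0,0,0,0,0],[0,0,0,0,0]]]}}

```text
time: 22.5
tool_pos: [0.4089, 0.1951, 0.0424]
tool_rot: [0.0, 0.999, 0.051, 0.001]
contact_force: [-0.1, -3.3, 5.0]
gripper_width: 0.214
grasp_force: 74.9
```

{"op": "move_arm", "data": {"targets": [[[0,0,0,0.002,0],[0,0,0,0,0],[0,0,0,0,0]]]}}

```text
time: 22.75
tool_pos: [0.4092, 0.1955, 0.0424]
tool_rot: [0.0, 0.999, 0.051, 0.001]
contact_force: [-3.2, -4.5, 11.8]
gripper_width: 0.215
grasp_force: 75.8
```

{"op": "move_arm", "data": {"targets": [[[50,0,0,0,0],[50,0,0,0,0],[50,0,0,-0.03,0],[50,0,0,-0.06,0],[50,0,0,-0.06,0]]]}}

```text
time: 23.17
tool_pos: [0.4056, 0.1954, 0.129]
tool_rot: [0.0, 0.999, 0.051, -0.003]
contact_force: [0.5, 0.0, 0.8]
gripper_width: 0.494
grasp_force: 0.0
```

{"op": "move_arm", "data": {"targets": [[[0,0,-0.02,-0.06,0],[0,0,-0.02,-0.06,0],[0,0,-0.02,-0.06,0],[0,0,0,0,0],[0,0,0,0,0]]]}}

```text
time: 23.58
tool_pos: [0.4049, 0.2327, 0.241]
tool_rot: [-0.001, 0.999, 0.052, 0.003]
contact_force: [0.1, -0.3, -0.5]
gripper_width: -0.001
grasp_force: 0.0
```

```bash
python3 - <<'E'
from h import *
s=state();c=get_calibration("wrist");im=grab_frame("wrist")[:,:,::-1].copy();cv2.imwrite("pics/w4.png",im)
import pickle;pickle.dump(c,open("c4.pkl","wb"));print(s["tool_pos"])
for q,st_ in blobs(im,(10,60,110),(28,170,255),150): print(q,inv(ray("wrist",q,.032,c))[0]-[-.02,-.004])
plan(st(-.062,.094,.16),st(-.062,.094,.085),st(-.045,.094,.085),g=0)
E
```

```text
[0.40493679 0.23272872 0.240953  ]
[356.6  48.5] [0.0599267  0.00579107]
[359.9  82. ] [0.02988747 0.00141792]
[360.3 116.3] [-0.0028845  -0.00031574]
[600.3 141. ] [-0.0272904  -0.25151089]
[357.7 146.7] [-0.0338038   0.00115165]
[355.5 177. ] [-0.06653723  0.00228134]
[0.422 0.293 0.16 ] psi 5.9 n=3: 3 x [0, 0.013, -0.032, 0.044, 0.0]
[0.422 0.293 0.085] psi 5.9 n=2: 2 x [0, 0.0, 0.0, 0.062, 0.0]
[0.439 0.294 0.085] psi 5.9 n=1: 1 x [0, 0.028, 0.0, 0.0, 0.0]
```

View pics/w4.png

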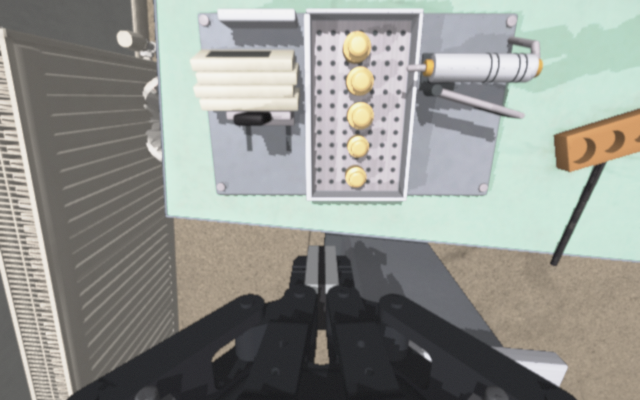

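```bash
python3 - <<'E'
from h import *
import pickle;c=pickle.load(open("c4.pkl","rb"))
print(inv(ray("wrist",[(253,115)],.095,c)), "plates left/right ends",inv(ray("wrist",[(193,65),(193,77),(196,90),(200,104),(297,65),(297,75),(298,90),(298,104)],.045,c))-[.06,.052])
E
```

```text
[[-0.01849164  0.09157078]] plates left/right ends [[-0.03609021  0.10336991]
 [-0.04654914  0.10468641]
 [-0.05814078  0.10327524]
 [-0.07094355  0.10097053]
 [-0.03591859  0.00620103]
 [-0.04461041  0.00639395]
 [-0.05795292  0.00573451]
 [-0.07075184  0.00600583]]
```

{"op": "move_arm", "data": {"targets": [[[0,0.013,-0.032,0.044,0],[0,0.013,-0.032,0.044,0],[0,0.013,-0.032,0.044,0],[0,0,0,0,0],[0,0,0,0,0]]]}}

```text
time: 24.05
tool_pos: [0.4186, 0.2904, 0.1542]
tool_rot: [0.002, 0.999, 0.052, -0.004]
contact_force: [-0.9, -0.2, 0.2]
gripper_width: -0.001
grasp_force: 0.0
```

{"op": "move_arm", "data": {"targets": [[[0,0,0,0.06,0],[0,0,0,0.058,0],[0,0,0,0,0],[0,0.02,0,0,0],[0,0.015,0,0,0]]]}}

```text
time: 24.47
tool_pos: [0.4425, 0.2933, 0.0894]
tool_rot: [0.0, 0.999, 0.051, 0.0]
contact_force: [0.2, -0.0, 0.4]
gripper_width: -0.0
grasp_force: 0.0
```

{"op": "move_arm", "data": {"targets": [[[0,0.01,0,0,0],[0,0.01,0,0,0],[0,0.01,0,0,0],[0,0,0,0,0]]]}}

```text
time: 24.8
tool_pos: [0.4614, 0.2959, 0.0894]
tool_rot: [-0.0, 0.999, 0.051, 0.001]
contact_force: [-0.4, 0.6, -0.4]
gripper_width: -0.001
grasp_force: 0.0
```

```bash
python3 -c "
from h import *
s=state();print(inv(s['tool_pos']),s['tool_pos'],s['contact_force'])"
```

```text
[-0.02236627  0.09329496] [0.46135987 0.29590086 0.08944698] [-0.38005013  0.5919156  -0.38357605]
```

```bash
python3 - <<'E'
from h import *
im=grab_frame("wrist")[:,:,::-1];a=cv2.resize(im,(480,300))
b=cv2.resize(grab_frame("side")[120:220,210:310,::-1],(300,300),interpolation=cv2.INTER_CUBIC)
cv2.imwrite("pics/w5.png",np.hstack([a,b]))
E
```

```text
(no output)
```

View pics/w5.png

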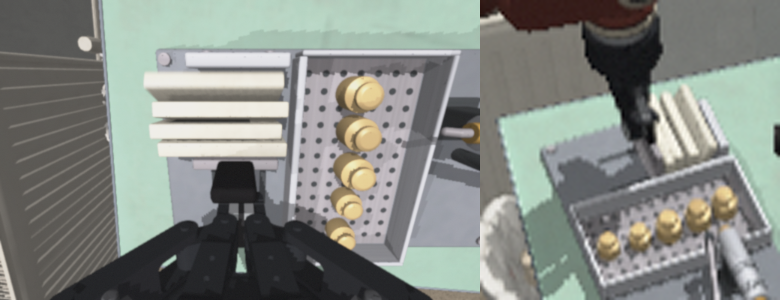

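{"op": "move_arm", "data": {"targets": [[[0,0.01,0,0,0],[0,0.008,0,0,0],[0,0,0,0,0]]]}}

```text
time: 25.15
tool_pos: [0.471, 0.2969, 0.0883]
tool_rot: [-0.0, 0.999, 0.052, 0.0]
contact_force: [-2.2, -0.2, 0.4]
gripper_width: 0.003
grasp_force: 0.7
```

{"op": "move_arm", "data": {"targets": [[[0,0.004,0,0,0],[0,0,0,0,0],[0,0,0,0,0]]]}}

```text
time: 25.4
tool_pos: [0.4731, 0.2971, 0.0881]
tool_rot: [-0.0, 0.999, 0.052, 0.0]
contact_force: [-2.4, -1.3, 0.1]
gripper_width: 0.0
grasp_force: 0.8
```

{"op": "move_arm", "data": {"targets": [[[0,0.003,0,0,0],[0,0,0,0,0],[0,0,0,0,0]]]}}

```text
time: 25.65
tool_pos: [0.4746, 0.2972, 0.0881]
tool_rot: [-0.0, 0.999, 0.052, -0.0]
contact_force: [-2.8, 0.2, 0.1]
gripper_width: 0.003
grasp_force: 1.4
```

```bash
python3 -c "
from h import *
s=state();print(inv(s['tool_pos']),s['tool_pos'],s['contact_force'])"
```

```text
[-0.00901741  0.09325056] [0.47464255 0.29722919 0.08811567] [-2.83878315  0.19304784  0.13523989]
```

{"op": "move_arm", "data": {"targets": [[[0,0.004,0,0,0],[0,0,0,0,0],[0,0,0,0,0]]]}}

```text
time: 25.9
tool_pos: [0.4772, 0.2975, 0.0881]
tool_rot: [-0.0, 0.999, 0.052, -0.0]
contact_force: [-2.1, 0.7, -0.6]
gripper_width: -0.002
grasp_force: 1.3
```

{"op": "move_arm", "data": {"targets": [[[0,0.003,0,0,0],[0,0,0,0,0],[0,0,0,0,0]]]}}

```text
time: 26.15
tool_pos: [0.479, 0.2977, 0.0881]
tool_rot: [-0.0, 0.999, 0.052, 0.0]
contact_force: [-2.9, 1.3, -0.8]
gripper_width: 0.001
grasp_force: 1.3
```

{"op": "move_arm", "data": {"targets": [[[0,0.003,0,0,0],[0,0,0,0,0],[0,0,0,0,0]]]}}

```text
time: 26.4
tool_pos: [0.4799, 0.2978, 0.0882]
tool_rot: [0.0, 0.999, 0.052, -0.001]
contact_force: [-6.7, -0.9, 1.6]
gripper_width: 0.003
grasp_force: 3.3
```

{"op": "move_arm", "data": {"targets": [[[0,0.004,0,0,0],[0,0,0,0,0],[0,0,0,0,0]]]}}

```text
time: 26.65
tool_pos: [0.4801, 0.2978, 0.0882]
tool_rot: [0.001, 0.999, 0.052, -0.004]
contact_force: [-16.4, -3.0, 8.3]
gripper_width: -0.003
grasp_force: 8.3
```

{"op": "move_arm", "data": {"targets": [[[0,-0.02,0,0,0],[0,-0.03,0,0,0],[0,-0.01,0,-0.05,0],[0,0,0,-0.06,0],[0,0,0,0,0]]]}}

```text
time: 27.07
tool_pos: [0.4519, 0.2964, 0.1627]
tool_rot: [-0.003, 0.999, 0.052, 0.007]
contact_force: [0.7, 2.0, 0.6]
gripper_width: -0.004
grasp_force: 0.0
```

```bash
python3 - <<'E'
from h import *
s=state();print(inv(s["tool_pos"]),s["tool_pos"])
# left-end push: psi 96, rc x=-22 -> st x .038 ; y rc .145 -> .197
plan((*st(-.06,.19,.16)[:2],.16,95.9),st(.038,.190,.16),st(.038,.190,.05),g=15)
E
```

```text
[-0.03169676  0.09471969] [0.45193234 0.2963587  0.16270728]
[0.414 0.388 0.16 ] psi 95.9 n=16: [[15, -0.003, -0.01, 0.0, -0.937], [15, -0.002, -0.01, 0.0, -0.937], [15, -0.001, -0.01, 0.0, -0.937], [15, 0.0, -0.01, 0.0, -0.937], [15, 0.001, -0.01, 0.0, -0.937], [15, 0.002, -0.01, 0.0, -0.937], [15, 0.003, -0.01, 0.0, -0.937], [15, 0.004, -0.01, 0.0, -0.937], [15, 0.005, -0.009, 0.0, -0.937], [15, 0.006, -0.009, 0.0, -0.937], [15, 0.007, -0.008, 0.0, -0.937], [15, 0.007, -0.007, 0.0, -0.937], [15, 0.008, -0.007, 0.0, -0.937], [15, 0.009, -0.006, 0.0, -0.937], [15, 0.009, -0.005, 0.0, -0.937], [15, 0.01, -0.004, 0.0, -0.937]]
[0.511 0.398 0.16 ] psi 95.9 n=3: 3 x [15, 0.0, 0.054, 0.0, 0.0]
[0.511 0.398 0.05 ] psi 95.9 n=3: 3 x [15, 0.0, 0.0, 0.061, 0.0]
```

{"op": "move_arm", "data": {"targets": [[[15,0,0,0,-0.94],[15,0,0,0,-0.94],[15,0,0,0,-0.94],[15,0,0,0,-0.94],[15,0,0,0,-0.94]]]}}

```text
time: 27.48
tool_pos: [0.4489, 0.2946, 0.1554]
tool_rot: [0.0, 0.955, 0.296, 0.002]
contact_force: [-0.2, -0.1, 0.4]
gripper_width: 0.153
grasp_force: 0.0
```

{"op": "move_arm", "data": {"targets": [[[15,0,0,0,-0.94],[15,0,0,0,-0.94],[15,0,0,0,-0.94],[15,0,0,0,-0.94],[15,0,0,0,-0.94]]]}}

```text
time: 27.9
tool_pos: [0.4489, 0.2946, 0.1553]
tool_rot: [0.001, 0.855, 0.519, 0.002]
contact_force: [-0.5, 0.9, -0.0]
gripper_width: 0.153
grasp_force: 0.0
```

{"op": "move_arm", "data": {"targets": [[[15,0,0,0,-0.94],[15,0,0,0,-0.94],[15,0,0,0,-0.94],[15,0,0,0,-0.94],[15,0,0,0,-0.94]]]}}

```text
time: 28.32
tool_pos: [0.4489, 0.2946, 0.1553]
tool_rot: [0.001, 0.702, 0.712, 0.002]
contact_force: [-0.4, 0.1, 1.5]
gripper_width: 0.147
grasp_force: 0.0
```

{"op": "move_arm", "data": {"targets": [[[15,0,0,0,-0.94],[15,0,0,0,0],[15,0,0,0,0],[15,0,0,0,0]]]}}

```text
time: 28.65
tool_pos: [0.448, 0.2945, 0.1548]
tool_rot: [0.0, 0.669, 0.743, 0.001]
contact_force: [-1.0, -0.5, -0.0]
gripper_width: 0.15
grasp_force: 0.0
```

```bash
python3 - <<'E'
from h import *
import pickle;c=pickle.load(open("c4.pkl","rb"))
print("bench edge",ray("wrist",[(160,100)],0,c))
s=state();print(inv(s["tool_pos"]),s["tool_pos"],psi(s))
plan(st(-.03,.185,.16),st(.036,.185,.16),st(.036,.185,.05),g=15)
E
```

```text
bench edge [[0.46354928 0.41698077 0.        ]]
[-0.03580891  0.09323653] [0.44799448 0.29446059 0.15475702] 96.03118321419777
[0.444 0.386 0.16 ] psi 96.0 n=3: 3 x [15, 0.051, 0.003, -0.003, 0.0]
[0.51  0.393 0.16 ] psi 96.0 n=2: 2 x [15, 0.0, 0.055, 0.0, 0.0]
[0.51  0.393 0.05 ] psi 96.0 n=3: 3 x [15, 0.0, 0.0, 0.061, 0.0]
```

```bash
python3 - <<'E'
from h import *
print("blackbox bottom",inv(ray("side",[(315,185),(364,185)],0)),"top corner",inv(ray("side",[(313,162)],.09)))
c=get_calibration("wrist");print("cam",-c["R"].T@c["t"])
E
```

```text
blackbox bottom [[ 1.22569555e-01  1.62323369e-04]
 [ 2.69657871e-01 -6.06040758e-02]] top corner [[0.12475401 0.02256488]]
cam [0.43946088 0.37373923 0.2736499 ]
```

{"op": "move_arm", "data": {"targets": [[[15,0.051,0.003,0,0],[15,0.051,0.003,0,0],[15,0.051,0.003,0,0],[15,0,0,0,0],[15,0,0,0,0]]]}}

```text
time: 29.07
tool_pos: [0.4429, 0.3874, 0.1544]
tool_rot: [0.0, 0.668, 0.744, 0.0]
contact_force: [0.1, 0.1, -0.2]
gripper_width: 0.149
grasp_force: 0.0
```

{"op": "move_arm", "data": {"targets": [[[15,0,0.055,0,0],[15,0,0.055,0,0],[15,0,0,0.055,0],[15,0,0,0.06,0],[15,0,0,0.058,0]]]}}

```text
time: 29.48
tool_pos: [0.51, 0.3926, 0.0503]
tool_rot: [0.001, 0.669, 0.743, 0.001]
contact_force: [0.6, -0.6, -0.0]
gripper_width: 0.153
grasp_force: 0.0
```

{"op": "move_arm", "data": {"targets": [[[15,0,0,0,0],[15,0,0,0,0],[15,-0.015,0,0,0],[15,0,0,0,0],[15,0,0,0,0]]]}}

```text
time: 29.9
tool_pos: [0.5113, 0.3848, 0.0539]
tool_rot: [0.001, 0.668, 0.744, 0.003]
contact_force: [-0.2, -1.0, -0.4]
gripper_width: 0.148
grasp_force: 0.0
```

```bash
python3 - <<'E'
from h import *
s=state();print(inv(s["tool_pos"]),s["tool_pos"],psi(s),s["contact_force"])
a=cv2.resize(grab_frame("wrist")[:,:,::-1],(480,300))
b=cv2.resize(grab_frame("side")[120:220,210:310,::-1],(300,300),interpolation=cv2.INTER_CUBIC)
cv2.imwrite("pics/w6.png",np.hstack([a,b]))
E
```

```text
[0.0364756  0.17654302] [0.51133049 0.38475772 0.05394037] 96.10195888898495 [-0.17997938 -0.96239602 -0.40536796]
```

View pics/w6.png

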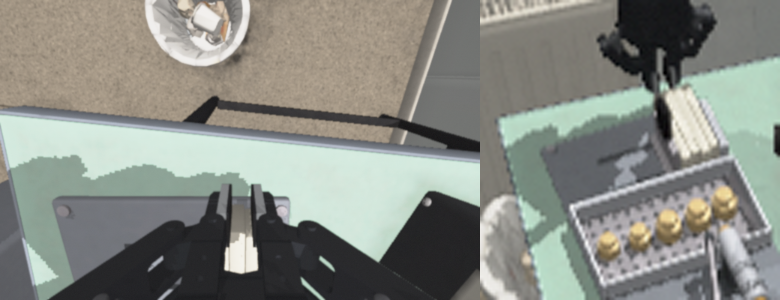

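{"op": "move_arm", "data": {"targets": [[[15,-0.01,0.002,0,0],[15,-0.01,0,0,0],[15,0,0,0,0],[15,0,0,0,0]]]}}

```text
time: 30.33
tool_pos: [0.5119, 0.3721, 0.0505]
tool_rot: [0.0, 0.668, 0.744, -0.0]
contact_force: [-0.4, -0.5, -0.0]
gripper_width: 0.152
grasp_force: 0.0
```

{"op": "move_arm", "data": {"targets": [[[15,-0.005,0,0,0],[15,0,0,0,0],[15,0,0,0,0]]]}}

```text
time: 30.58
tool_pos: [0.5121, 0.3694, 0.0503]
tool_rot: [0.0, 0.668, 0.744, -0.0]
contact_force: [-0.5, -0.6, -0.5]
gripper_width: 0.148
grasp_force: 0.0
```

{"op": "move_arm", "data": {"targets": [[[15,-0.004,0,0,0],[15,0,0,0,0],[15,0,0,0,0]]]}}

```text
time: 30.83
tool_pos: [0.5123, 0.3676, 0.0505]
tool_rot: [-0.0, 0.668, 0.744, 0.0]
contact_force: [-0.5, 3.0, -1.2]
gripper_width: 0.15
grasp_force: 1.7
```

```bash
python3 -c "
from h import *
s=state();print(inv(s['tool_pos']),s['tool_pos'],s['contact_force'])"
```

```text
[0.03571834 0.15940296] [0.51233955 0.36763064 0.05046999] [-0.46060094  2.98193362 -1.18999574]
```

{"op": "move_arm", "data": {"targets": [[[15,-0.003,0,0,0],[15,0,0,0,0],[15,0,0,0,0]]]}}

```text
time: 31.08
tool_pos: [0.5123, 0.3675, 0.0509]
tool_rot: [-0.001, 0.668, 0.744, 0.002]
contact_force: [-2.1, 9.3, -0.7]
gripper_width: 0.152
grasp_force: 4.5
```

{"op": "move_arm", "data": {"targets": [[[15,-0.003,0,0,0],[15,0,0,0,0],[15,0,0,0,0]]]}}

```text
time: 31.33
tool_pos: [0.5124, 0.3673, 0.0513]
tool_rot: [-0.003, 0.668, 0.744, 0.003]
contact_force: [-3.4, 14.0, -1.0]
gripper_width: 0.153
grasp_force: 7.1
```

{"op": "move_arm", "data": {"targets": [[[15,-0.003,0,0,0],[15,0,0,0,0],[15,0,0,0,0]]]}}

```text
time: 31.58
tool_pos: [0.5124, 0.3672, 0.0517]
tool_rot: [-0.004, 0.668, 0.744, 0.005]
contact_force: [-3.2, 19.8, -1.4]
gripper_width: 0.15
grasp_force: 9.8
```

{"op": "move_arm", "data": {"targets": [[[15,0.02,0,0,0],[35,0.005,0,0,0],[35,0,0,0,0],[35,0,0,0,0],[35,-0.012,0,0,0]]]}}

```text
time: 32.0
tool_pos: [0.5122, 0.3695, 0.0503]
tool_rot: [0.0, 0.668, 0.744, -0.0]
contact_force: [-0.5, 0.6, 0.5]
gripper_width: 0.344
grasp_force: 0.5
```

{"op": "move_arm", "data": {"targets": [[[35,-0.01,0,0,0],[35,-0.004,0,0,0],[35,-0.003,0,0,0],[35,-0.003,0,0,0],[35,0,0,0,0]]]}}

```text
time: 32.42
tool_pos: [0.5126, 0.3667, 0.0531]
tool_rot: [-0.007, 0.669, 0.743, 0.009]
contact_force: [-7.9, 33.9, -1.6]
gripper_width: 0.35
grasp_force: 17.2
```

```bash
python3 -c "
from h import *
s=state();print(inv(s['tool_pos']),s['tool_pos'],s['contact_force'])"
```

```text
[0.03586069 0.15847032] [0.51257704 0.36671758 0.0531243 ] [-7.9019693  33.90959586 -1.64389135]
```

{"op": "move_arm", "data": {"targets": [[[35,0.02,0,0,0],[35,0.02,0,0,0],[35,0,0,-0.05,0],[0,0,0,-0.06,0],[0,0,0,-0.06,0]]]}}

```text
time: 32.83
tool_pos: [0.5101, 0.3801, 0.1517]
tool_rot: [-0.0, 0.668, 0.744, -0.002]
contact_force: [1.1, 0.5, 1.1]
gripper_width: 0.076
grasp_force: 0.0
```

{"op": "move_arm", "data": {"targets": [[[0,-0.06,0,-0.05,0],[0,-0.06,0,-0.03,0],[0,-0.06,0,0,0],[0,-0.06,0,0,0],[0,0,0,0,0]]]}}

```text
time: 33.25
tool_pos: [0.5268, 0.2365, 0.1975]
tool_rot: [0.001, 0.67, 0.742, -0.001]
contact_force: [-0.2, -0.3, -0.2]
gripper_width: 0.002
grasp_force: 0.0
```

{"op": "move_arm", "data": {"targets": [[[0,0,0,0,0],[0,0,0,0,0]]]}}

```text
time: 33.42
tool_pos: [0.5259, 0.2417, 0.1968]
tool_rot: [-0.0, 0.669, 0.744, -0.0]
contact_force: [0.5, 0.4, -0.8]
gripper_width: 0.002
grasp_force: 0.0
```

```bash
python3 - <<'E'
from h import *
s=state();print(inv(s["tool_pos"]),s["tool_pos"],psi(s),s["contact_force"])
c=get_calibration("wrist");im=grab_frame("wrist")[:,:,::-1];cv2.imwrite("pics/w7.png",im)
import pickle;pickle.dump(c,open("c7.pkl","wb"))
E
```

```text
[0.03628922 0.03276541] [0.52592802 0.24172295 0.19683846] 96.08001826855958 [ 0.50360387  0.43858817 -0.840865  ]
```

View pics/w7.png

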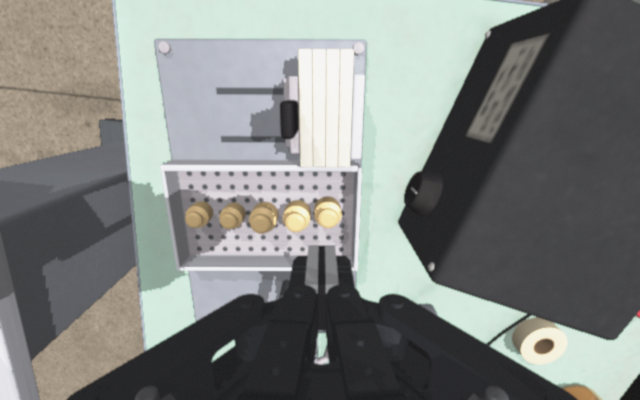

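```bash
python3 -c "
from h import *
plan((.645,-.005,.2),g=60)"
```

```text
[ 0.645 -0.005  0.2  ] psi 96.1 n=7: 7 x [60, -0.062, 0.022, -0.001, 0.0]
```

{"op": "move_arm", "data": {"targets": [[[60,-0.062,0.022,0,0],[60,-0.062,0.022,0,0],[60,-0.062,0.022,0,0],[60,-0.062,0.022,0,0],[60,-0.062,0.022,0,0]]]}}

```text
time: 33.88
tool_pos: [0.6121, 0.0642, 0.1968]
tool_rot: [-0.0, 0.667, 0.745, -0.0]
contact_force: [0.9, 0.6, 0.3]
gripper_width: 0.6
grasp_force: 0.0
```

{"op": "move_arm", "data": {"targets": [[[60,-0.062,0.022,0,0],[60,-0.062,0.022,0,0],[60,0,0,0,0],[60,0,0,0,0],[60,0,0,0,0]]]}}

```text
time: 34.3
tool_pos: [0.6456, -0.0055, 0.1965]
tool_rot: [-0.001, 0.668, 0.744, -0.0]
contact_force: [0.1, 0.9, -0.3]
gripper_width: 0.599
grasp_force: 0.0
```

```bash
python3 - <<'E'
from h import *
s=state();print(s["tool_pos"],psi(s),s["contact_force"])
c=get_calibration("wrist");im=grab_frame("wrist")[:,:,::-1];cv2.imwrite("pics/w8.png",im)
import pickle;pickle.dump(c,open("c8.pkl","wb"))
E
```

```text
[ 0.64561179 -0.0055067   0.19649164] 96.21488893507004 [ 0.0956335   0.93394891 -0.30135852]
```

View pics/w8.png

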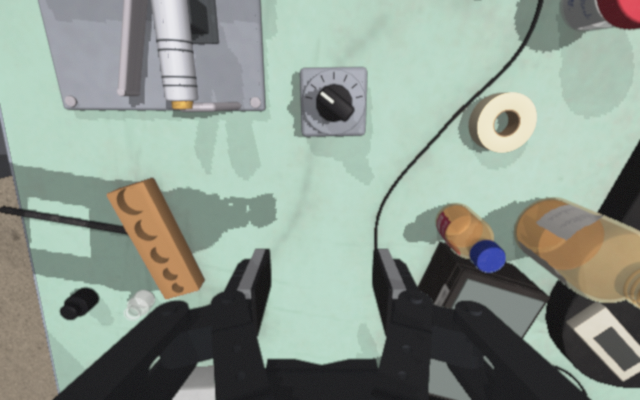

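```bash
python3 - <<'E'
from h import *
import pickle;c=pickle.load(open("c8.pkl","rb"))
np.set_printoptions(precision=4,suppress=True)
im=cv2.imread("pics/w8.png");g=cv2.cvtColor(im,cv2.COLOR_BGR2GRAY)
x0,y0=300,68;k=g[y0:y0+70,x0:x0+68]
cv2.imwrite("pics/k.png",cv2.resize(im[y0-5:y0+75,x0-5:x0+75],None,fx=6,fy=6,interpolation=cv2.INTER_CUBIC))
n,l,s,ce=cv2.connectedComponentsWithStats((k<70).astype(np.uint8))
for i in range(1,n):
    if s[i][4]>60:
        pts=np.argwhere(l==i)[:,::-1].astype(np.float32)+[x0,y0]; w=ray("wrist",pts,.06,c)[:,:2].astype(np.float32)
        print(s[i],ray("wrist",ce[i]+[x0,y0],.055,c),cv2.minAreaRect(w))
        cv=np.cov((w-w.mean(0)).T);v=np.linalg.eigh(cv)[1][:,1];print(np.degrees(np.arctan2(v[1],v[0])))
plan((.648,.071,.15,153),g=50)
E
```

```text
[ 16  17  38  37 979] [[0.6482 0.0687 0.055 ]] ((0.6475800275802612, 0.06934560835361481), (0.028906192630529404, 0.02710520662367344), 11.333494186401367)
164.8142530889742
[0.648 0.071 0.15 ] psi 153.0 n=10: [[50, 0.013, 0.002, 0.008, -0.946], [50, 0.012, 0.003, 0.008, -0.946], [50, 0.012, 0.004, 0.008, -0.946], [50, 0.011, 0.005, 0.008, -0.946], [50, 0.011, 0.007, 0.008, -0.946], [50, 0.01, 0.008, 0.008, -0.946], [50, 0.009, 0.009, 0.008, -0.946], [50, 0.008, 0.009, 0.008, -0.946], [50, 0.008, 0.01, 0.008, -0.946], [50, 0.006, 0.011, 0.008, -0.946]]
```

View pics/k.png

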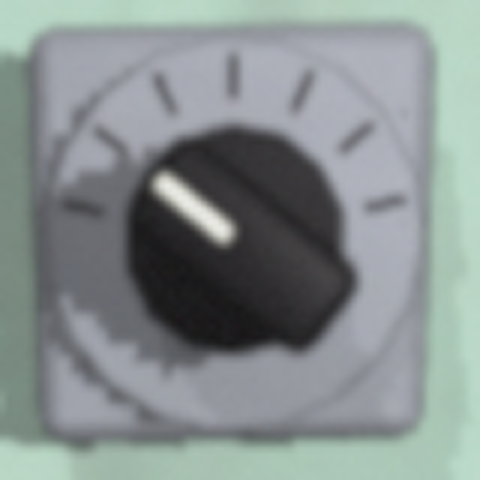

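{"op": "move_arm", "data": {"targets": [[[50,0.013,0.002,0.008,-0.85],[50,0.012,0.003,0.008,-0.85],[50,0.012,0.004,0.008,-0.85],[50,0.011,0.005,0.008,-0.85],[50,0.011,0.006,0.008,-0.85]]]}}

```text
time: 34.77
tool_pos: [0.6467, 0.0335, 0.1729]
tool_rot: [-0.0, 0.484, 0.875, 0.0]
contact_force: [-0.1, 0.6, 0.3]
gripper_width: 0.497
grasp_force: 0.0
```

{"op": "move_arm", "data": {"targets": [[[50,0.01,0.007,0.008,-0.85],[50,0.01,0.008,0.008,-0.85],[50,0.009,0.009,0.008,-0.85],[50,0.008,0.009,0.008,-0.85],[50,0.007,0.01,0.008,-0.85]]]}}

```text
time: 35.18
tool_pos: [0.6482, 0.0707, 0.1489]
tool_rot: [-0.0, 0.279, 0.96, 0.0]
contact_force: [0.4, -0.2, 0.3]
gripper_width: 0.504
grasp_force: 0.0
```

{"op": "move_arm", "data": {"targets": [[[50,0,0,0,0],[50,0,0,0,0],[50,0,0,0,0]]]}}

```text
time: 35.43
tool_pos: [0.6488, 0.0689, 0.1495]
tool_rot: [0.0, 0.283, 0.959, -0.0]
contact_force: [0.1, 0.9, 0.1]
gripper_width: 0.499
grasp_force: 0.0
```

```bash
python3 - <<'E'
from h import *
import pickle;c=pickle.load(open("c8.pkl","rb"))
w=ray("wrist",[(321.7,93),(333.7,103),(333.7,102.5)],.066,c);d=w[0]-w[1];print(w[:,:2],np.degrees(np.arctan2(d[1],d[0])))
print("box centre",ray("wrist",[(334,102)],.022,c),"disc",ray("wrist",[(334.,102)],.036,c))
s=state();print(s["tool_pos"],psi(s))
plan((.648,.0705,.10,147),(.648,.0705,.067))
E
```

```text
[[0.63704398 0.07572448]
 [0.64696604 0.06952561]
 [0.64692156 0.0698885 ]] 148.00466071717474
box centre [[0.64885713 0.06966984 0.022     ]] disc [[0.64829966 0.06986274 0.036     ]]
[0.64882749 0.06894404 0.1495059 ] 147.13707351565904
[0.648 0.07  0.1  ] psi 147.0 n=2: [[50, 0.001, 0.001, 0.041, 0.011], [50, 0.001, 0.001, 0.041, 0.011]]
[0.648 0.07  0.067] psi 147.0 n=1: 1 x [50, 0.0, 0.0, 0.055, 0.0]
```

{"op": "move_arm", "data": {"targets": [[[50,0.001,0.001,0.05,0],[50,0,0,0.05,0],[50,0,0,0.036,0],[50,0,0,0,0],[0,0,0,0,0]]]}}

```text
time: 35.85
tool_pos: [0.6479, 0.0688, 0.0666]
tool_rot: [-0.001, 0.283, 0.959, -0.0]
contact_force: [0.7, 0.1, -0.3]
gripper_width: 0.37
grasp_force: 0.0
```

{"op": "move_arm", "data": {"targets": [[[0,0,0,0,0],[0,0,0,0,0],[0,0,0,0,0],[0,0,0,0,0]]]}}

```text
time: 36.18
tool_pos: [0.6503, 0.0687, 0.0702]
tool_rot: [0.002, 0.283, 0.959, 0.0]
contact_force: [-2.1, -0.7, 5.7]
gripper_width: 0.146
grasp_force: 61.1
```

```bash
python3 -c "
from h import *
s=state();print(s['tool_pos'],psi(s),s['contact_force'],s['ft_torque'],s['gripper_width'])"
```

```text
[0.65033934 0.06865395 0.07024318] 147.14265445079369 [-2.13647044 -0.66892557  5.68289509] [-0.21277422  0.28467719 -0.04735906] 0.14579353156815075
```

{"op": "move_arm", "data": {"targets": [[[0,0,0,-0.003,-0.8],[0,0,0,0,-0.9],[0,0,0,0,-0.9],[0,0,0,0,-0.9],[0,0,0,0,0]]]}}

```text
time: 36.6
tool_pos: [0.6506, 0.0695, 0.0703]
tool_rot: [0.003, 0.102, 0.995, 0.001]
contact_force: [4.6, 1.2, -2.7]
gripper_width: 0.152
grasp_force: 60.1
```

```bash
cat > t.py <<'E'
from h import *
s=state();print(s['tool_pos'].round(4),psi(s)%360,s['contact_force'].round(1),s['ft_torque'].round(3))
E
python3 t.py
```

```text
[0.6506 0.0695 0.0703] 168.23827153237374 [ 4.6  1.2 -2.7] [ 0.358 -0.876  0.033]
```

{"op": "move_arm", "data": {"targets": [[[0,0,0,0,-0.8],[0,0,0,0,-0.7],[0,0,0,0,0]]]}}

```text
time: 36.85
tool_pos: [0.6506, 0.0699, 0.0703]
tool_rot: [0.003, 0.025, 1.0, 0.001]
contact_force: [5.4, 2.5, -3.2]
gripper_width: 0.149
grasp_force: 60.0
```

```bash
python3 t.py
```

```text
[0.6506 0.0699 0.0703] 177.16928970991654 [ 5.4  2.5 -3.2] [ 0.557 -0.941  0.01 ]
```

{"op": "move_arm", "data": {"targets": [[[0,0,0,0,-0.7],[0,0,0,0,-0.7],[0,0,0,0,0]]]}}

```text
time: 37.1
tool_pos: [0.6506, 0.0703, 0.0704]
tool_rot: [0.003, -0.049, 0.999, 0.001]
contact_force: [5.7, 3.4, -4.6]
gripper_width: 0.146
grasp_force: 60.0
```

```bash
python3 t.py
```

```text
[0.6506 0.0703 0.0704] 185.56675718370573 [ 5.7  3.4 -4.6] [ 0.784 -0.898  0.019]
```

{"op": "move_arm", "data": {"targets": [[[0,0,0,0,-0.6],[0,0,0,0,0],[0,0,0,0,0]]]}}

```text
time: 37.35
tool_pos: [0.6502, 0.0703, 0.0704]
tool_rot: [0.002, -0.078, 0.997, 0.001]
contact_force: [4.8, 3.9, -2.4]
gripper_width: 0.15
grasp_force: 63.9
```

```bash
python3 t.py
```

```text
[0.6502 0.0703 0.0704] 188.90712323497843 [ 4.8  3.9 -2.4] [ 0.809 -0.58  -0.552]
```

{"op": "move_arm", "data": {"targets": [[[45,0,0,0,0],[45,0,0,0,0],[45,0,0,0,0],[45,0,0,-0.05,0],[45,0,0,-0.06,0]]]}}

```text
time: 37.77
tool_pos: [0.6457, 0.0687, 0.1317]
tool_rot: [-0.005, -0.079, 0.997, 0.0]
contact_force: [0.7, -0.3, -0.4]
gripper_width: 0.448
grasp_force: 0.0
```

{"op": "move_arm", "data": {"targets": [[[45,0,0,-0.06,0.5],[45,0,0,-0.04,0.98],[45,0,0,0,0.98],[45,0,0,0,0.98],[45,0,0,0,0.98]]]}}

```text
time: 38.18
tool_pos: [0.6491, 0.0687, 0.1967]
tool_rot: [0.001, 0.154, 0.988, -0.0]
contact_force: [-0.3, 0.6, -0.6]
gripper_width: 0.45
grasp_force: 0.0
```

{"op": "move_arm", "data": {"targets": [[[45,0,0,0,0.98],[45,0,0,0,0.98],[45,0,0,0,0.98],[45,0,0,0,0.98],[45,0,0,0,0.98]]]}}

```text
time: 38.6
tool_pos: [0.6487, 0.0687, 0.1955]
tool_rot: [-0.0, 0.4, 0.917, -0.0]
contact_force: [0.2, 0.0, -0.9]
gripper_width: 0.448
grasp_force: 0.0
```

{"op": "move_arm", "data": {"targets": [[[45,0,0,0,0.98],[45,0,0,0,0.98],[45,0,0,0,0.98],[45,0,0,0,0.98],[45,0,0,0,0.98]]]}}

```text
time: 39.02
tool_pos: [0.6487, 0.0686, 0.1955]
tool_rot: [-0.0, 0.619, 0.785, -0.0]
contact_force: [0.1, 0.6, 0.2]
gripper_width: 0.451
grasp_force: 0.0
```

```bash
python3 t.py; python3 -c "
from h import *
plan((.645,0,.2,95.9))"
```

```text
[0.6487 0.0686 0.1955] 103.49189113099199 [0.1 0.6 0.2] [-0.036 -0.009  0.006]
[0.645 0.    0.2  ] psi 95.9 n=2: [[50, -0.055, -0.016, -0.004, 0.633], [50, -0.056, -0.013, -0.004, 0.633]]
```

{"op": "move_arm", "data": {"targets": [[[60,-0.055,-0.016,0,0.633],[60,-0.056,-0.013,0,0.633],[60,0,0,0,0],[60,0,0,0,0],[60,0,0,0,0]]]}}

```text
time: 39.43
tool_pos: [0.6455, 0.0001, 0.1954]
tool_rot: [-0.0, 0.668, 0.744, 0.0]
contact_force: [0.1, -0.2, -0.1]
gripper_width: 0.599
grasp_force: 0.0
```

```bash
python3 - <<'E'
from h import *
np.set_printoptions(precision=4,suppress=True)
s=state();c=get_calibration("wrist");im=grab_frame("wrist")[:,:,::-1].copy();print(s["tool_pos"],psi(s))
cv2.imwrite("pics/w9.png",im)
g=cv2.cvtColor(im,cv2.COLOR_BGR2GRAY)
u,v=proj("wrist",[[.6483,.0698,.066]],c)[0].astype(int);k=g[v-14:v+15,u-16:u+17]
m=(k>170).astype(np.uint8);n,l,st_,ce=cv2.connectedComponentsWithStats(m)
for i in range(1,n):
    if st_[i][4]<5: continue
    p=np.argwhere(l==i)[:,::-1]+[u-16,v-14]; w=ray("wrist",p,.066,c)[:,:2]; e=np.linalg.eigh(np.cov(w.T))[1][:,1]; print(st_[i],w.mean(0),np.degrees(np.arctan2(e[1],e[0])))
# gun: line of lever & barrel, in the old w8
plan(st(.009,-.125,.15),st(.009,-.125,.066),g=85)
E
```

```text
[0.6455 0.0001 0.1954] 96.20735685158347
[30  0  3  3  6] [0.6581 0.0809] 144.7813798030342
[ 0 14 14  4 47] [0.6408 0.068 ] -169.85619609718333
[0.515 0.082 0.15 ] psi 96.3 n=5: 5 x [85, 0.032, -0.04, 0.015, 0.0]
[0.515 0.082 0.066] psi 96.3 n=3: 3 x [85, 0.0, 0.0, 0.047, 0.0]
```

```bash
python3 - <<'E'
from h import *
import pickle;c=pickle.load(open("c8.pkl","rb"));np.set_printoptions(precision=4,suppress=True)
im=cv2.imread("pics/w8.png")
g=cv2.cvtColor(im,cv2.COLOR_BGR2GRAY)
for v in (50,65,80): print(v,g[v,110:215:3], )
print(inv(ray("wrist",[(164,65),(195,65)],.06,c)),"lever",inv(ray("wrist",[(123,65),(139,65)],.071,c)))
E
```

```text
50 [165 164 163 162 189 188 123  94  92  92  92  99 109 157 165 162  96 130
 153 169 177 173 166 132 106 103  92  92 147 153 150 151 150 151 151]
65 [165 163 163 164 192 178 104  94  92  93  91 106 114 164 162 162 162 165
 209 217 225 231 229 225 215 195 171 140 125 151 151 149 148 147 148]
80 [163 164 166 177 192 160  95  93  92  93  96 110 159 165 163 163 163 153
 182 214 220 227 230 226 220 206 183 157 123 145 152 151 150 151 151]
[[ 0.0103 -0.1244]
 [ 0.0338 -0.1243]] lever [[-0.0142 -0.1256]
 [-0.0026 -0.1255]]
```

{"op": "move_arm", "data": {"targets": [[[85,0.032,-0.04,0.015,0],[85,0.032,-0.04,0.015,0],[85,0.032,-0.04,0.015,0],[85,0.032,-0.04,0.015,0],[85,0.032,-0.04,0.015,0]]]}}

```text
time: 39.9
tool_pos: [0.5144, 0.0841, 0.1499]
tool_rot: [-0.0, 0.667, 0.745, 0.0]
contact_force: [-0.2, 0.3, -0.1]
gripper_width: 0.852
grasp_force: 0.0
```

{"op": "move_arm", "data": {"targets": [[[85,0,0,0,0],[85,0,0,0,0],[85,0,0,0,0]]]}}

```text
time: 40.15
tool_pos: [0.5166, 0.0831, 0.1512]
tool_rot: [0.001, 0.667, 0.745, 0.001]
contact_force: [0.1, 0.5, 1.1]
gripper_width: 0.853
grasp_force: 0.0
```

```bash
python3 t.py; python3 -c "
from h import *
print(inv(state()['tool_pos']))"
```

```text
[0.5166 0.0831 0.1512] 96.32188950457535 [0.1 0.5 1.1] [0.027 0.002 0.016]
[ 0.01066099 -0.12405838]
```

{"op": "move_arm", "data": {"targets": [[[85,0,-0.002,0.05,0],[85,0,0,0.05,0],[85,0,0,0.042,0],[85,0,0,0,0],[85,0,0,0,0]]]}}

```text
time: 40.57
tool_pos: [0.5149, 0.0821, 0.0647]
tool_rot: [-0.001, 0.668, 0.744, -0.001]
contact_force: [0.4, -0.5, 0.6]
gripper_width: 0.847
grasp_force: 0.0
```

```bash
python3 t.py; python3 -c "
from h import *
print(inv(state()['tool_pos']))
c=get_calibration('wrist');im=grab_frame('wrist')[:,:,::-1];cv2.imwrite('pics/w10.png',im)"
```

```text
[0.5149 0.0821 0.0647] 96.210636202173 [ 0.4 -0.5  0.6] [-0.003 -0.027  0.011]
[ 0.00892292 -0.12491895]
```

{"op": "move_arm", "data": {"targets": [[[80,0,0.006,0,0],[70,0,0,0,0],[65,0,0,0,0],[65,0,0,0,0],[65,0,0,0,0]]]}}

```text
time: 41.03
tool_pos: [0.5185, 0.0829, 0.0659]
tool_rot: [0.0, 0.668, 0.745, 0.0]
contact_force: [-2.3, 0.9, 1.0]
gripper_width: 0.649
grasp_force: 1.0
```

{"op": "move_arm", "data": {"targets": [[[60,0,0,0,0],[60,0,0,0,0],[60,0,0,0,0]]]}}

```text
time: 41.28
tool_pos: [0.5181, 0.0829, 0.0651]
tool_rot: [-0.0, 0.668, 0.745, -0.0]
contact_force: [-1.8, 0.2, 2.3]
gripper_width: 0.599
grasp_force: 1.2
```

{"op": "move_arm", "data": {"targets": [[[57,0,0,0,0],[57,0,0,0,0],[57,0,0,0,0]]]}}

```text
time: 41.53
tool_pos: [0.5181, 0.0828, 0.0651]
tool_rot: [-0.0, 0.668, 0.745, -0.0]
contact_force: [-2.3, -0.2, 1.8]
gripper_width: 0.572
grasp_force: 1.4
```

{"op": "move_arm", "data": {"targets": [[[54,0,0,0,0],[54,0,0,0,0],[54,0,0,0,0]]]}}

```text
time: 41.78
tool_pos: [0.5182, 0.0827, 0.0651]
tool_rot: [-0.0, 0.668, 0.745, -0.0]
contact_force: [-3.3, -0.6, 1.8]
gripper_width: 0.543
grasp_force: 1.6
```

```bash
python3 t.py
```

```text
[0.5182 0.0827 0.0651] 96.24300826333007 [-3.3 -0.6  1.8] [-0.084  0.507 -0.072]
```

{"op": "move_arm", "data": {"targets": [[[52,0,0,0,0],[52,0,0,0,0],[52,0,0,0,0]]]}}

```text
time: 42.03
tool_pos: [0.518, 0.0827, 0.0651]
tool_rot: [-0.0, 0.668, 0.745, -0.0]
contact_force: [-4.5, -1.7, 2.3]
gripper_width: 0.521
grasp_force: 2.4
```

{"op": "move_arm", "data": {"targets": [[[50,0,0,0,0],[50,0,0,0,0],[50,0,0,0,0]]]}}

```text
time: 42.28
tool_pos: [0.5175, 0.0827, 0.065]
tool_rot: [-0.001, 0.668, 0.745, -0.001]
contact_force: [-6.2, -1.7, 3.6]
gripper_width: 0.503
grasp_force: 4.2
```

```bash
python3 t.py
```

```text
[0.5175 0.0827 0.065 ] 96.2371331360076 [-6.2 -1.7  3.6] [-0.308  1.063 -0.072]
```

{"op": "move_arm", "data": {"targets": [[[50,0,0,0,0],[50,0,0,0,0],[50,0,0,0,0],[50,0,0,0,0],[50,0,0,0,0]]]}}

```text
time: 42.7
tool_pos: [0.5175, 0.0826, 0.0649]
tool_rot: [-0.001, 0.668, 0.745, -0.001]
contact_force: [-6.6, -1.0, 4.0]
gripper_width: 0.499
grasp_force: 4.2
```

{"op": "move_arm", "data": {"targets": [[[50,0,0,0,0],[50,0,0,0,0],[50,0,0,0,0],[50,0,0,0,0],[50,0,0,0,0]]]}}

```text
time: 43.12
tool_pos: [0.5175, 0.0827, 0.0649]
tool_rot: [-0.001, 0.668, 0.745, -0.001]
contact_force: [-6.5, -1.3, 3.7]
gripper_width: 0.504
grasp_force: 4.2
```

```bash
python3 t.py
```

```text
[0.5175 0.0827 0.0649] 96.23608350537663 [-6.5 -1.3  3.7] [-0.226  1.056 -0.064]
```

{"op": "move_arm", "data": {"targets": [[[46,0,0.003,0,0],[42,0,0.003,0,0],[40,0,0,0,0],[40,0,0,0,0],[40,0,0,0,0]]]}}

```text
time: 43.53
tool_pos: [0.5216, 0.0827, 0.0653]
tool_rot: [0.0, 0.668, 0.745, -0.001]
contact_force: [-6.2, -3.1, 5.0]
gripper_width: 0.401
grasp_force: 8.6
```

{"op": "move_arm", "data": {"targets": [[[38,0,0,0,0],[38,0,0,0,0],[38,0,0,0,0]]]}}

```text
time: 43.78
tool_pos: [0.5223, 0.0827, 0.0655]
tool_rot: [0.001, 0.667, 0.745, -0.0]
contact_force: [-2.4, -4.3, 3.5]
gripper_width: 0.381
grasp_force: 14.6
```

```bash
python3 t.py
```

```text
[0.5223 0.0827 0.0655] 96.26630369226724 [-2.4 -4.3  3.5] [-0.641  0.619  0.151]
```

{"op": "move_arm", "data": {"targets": [[[36,0,0,0,0],[36,0,0,0,0],[36,0,0,0,0]]]}}

```text
time: 44.03
tool_pos: [0.5227, 0.0828, 0.0656]
tool_rot: [0.001, 0.667, 0.745, 0.0]
contact_force: [0.6, -5.0, 1.5]
gripper_width: 0.368
grasp_force: 30.8
```

{"op": "move_arm", "data": {"targets": [[[34,0,0,0,0],[34,0,0,0,0],[34,0,0,0,0]]]}}

```text
time: 44.28
tool_pos: [0.5231, 0.0828, 0.0658]
tool_rot: [0.002, 0.667, 0.745, 0.001]
contact_force: [1.5, -5.0, 1.4]
gripper_width: 0.355
grasp_force: 46.5
```

```bash
python3 t.py
```

```text
[0.5231 0.0828 0.0658] 96.28898539326687 [ 1.5 -5.   1.4] [-0.762 -0.035  0.407]
```

{"op": "move_arm", "data": {"targets": [[[34,0,0,0,0],[34,0,0,0,0],[34,0,0,0,0],[34,0,0,0,0],[34,0,0,0,0]]]}}

```text
time: 44.7
tool_pos: [0.5231, 0.0828, 0.0658]
tool_rot: [0.002, 0.667, 0.745, 0.001]
contact_force: [2.0, -5.1, 1.5]
gripper_width: 0.353
grasp_force: 46.5
```

{"op": "move_arm", "data": {"targets": [[[34,0,0,0,0],[34,0,0,0,0],[34,0,0,0,0],[34,0,0,0,0],[34,0,0,0,0]]]}}

```text
time: 45.12
tool_pos: [0.5232, 0.0828, 0.0658]
tool_rot: [0.002, 0.667, 0.745, 0.001]
contact_force: [1.9, -5.3, 2.0]
gripper_width: 0.353
grasp_force: 46.5
```

{"op": "move_arm", "data": {"targets": [[[34,0,0,0,0],[34,0,0,0,0],[34,0,0,0,0],[34,0,0,0,0],[34,0,0,0,0]]]}}

```text
time: 45.53
tool_pos: [0.5232, 0.0828, 0.0658]
tool_rot: [0.002, 0.667, 0.745, 0.001]
contact_force: [0.2, -5.4, 1.2]
gripper_width: 0.356
grasp_force: 46.5
```

{"op": "move_arm", "data": {"targets": [[[34,0,0,0,0],[34,0,0,0,0],[34,0,0,0,0],[34,0,0,0,0],[34,0,0,0,0]]]}}

```text
time: 45.95
tool_pos: [0.5232, 0.0828, 0.0658]
tool_rot: [0.002, 0.667, 0.745, 0.001]
contact_force: [1.9, -5.6, 1.5]
gripper_width: 0.354
grasp_force: 46.5
```

```bash
python3 t.py
```

```text
[0.5232 0.0828 0.0658] 96.28742183582493 [ 1.9 -5.6  1.5] [-0.717  0.007  0.395]
```

{"op": "move_arm", "data": {"targets": [[[60,0,0,0,0],[85,0,-0.006,0,0],[85,0,-0.006,0,0],[85,0,0,0,0],[85,0,0,0,0]]]}}

```text
time: 46.37
tool_pos: [0.5151, 0.0828, 0.0654]
tool_rot: [0.0, 0.668, 0.745, 0.001]
contact_force: [0.3, 1.1, 0.2]
gripper_width: 0.851
grasp_force: 0.0
```

{"op": "move_arm", "data": {"targets": [[[85,0,0,-0.04,0],[85,0,0,-0.06,0],[85,0,0,-0.06,0],[85,-0.03,0,-0.06,0],[85,-0.03,0,-0.06,0]]]}}

```text
time: 46.78
tool_pos: [0.5188, 0.047, 0.2353]
tool_rot: [0.001, 0.667, 0.745, 0.001]
contact_force: [0.9, -1.2, -0.1]
gripper_width: 0.846
grasp_force: 0.0
```

{"op": "move_arm", "data": {"targets": [[[85,-0.03,0.03,-0.03,0],[30,0,0,0,0],[30,0,0,0,0],[30,0,0,0,0]]]}}

```text
time: 47.12
tool_pos: [0.538, 0.031, 0.2501]
tool_rot: [-0.001, 0.668, 0.745, -0.0]
contact_force: [1.1, 0.3, 0.0]
gripper_width: 0.435
grasp_force: 0.0
```

```bash
python3 t.py; python3 - <<'E'
from h import *
np.set_printoptions(precision=4,suppress=True)
c=get_calibration("wrist");im=grab_frame("wrist")[:,:,::-1].copy();cv2.imwrite("pics/w11.png",im)
for q,st_ in blobs(im,(10,60,110),(28,170,255),100): print(q,st_[4],inv(ray("wrist",q,.03,c))[0]-[-.02,-.004])
E
```

```text
[0.538  0.031  0.2501] 96.23418173397326 [1.1 0.3 0. ] [-0.004  0.027  0.041]
[272.    2.4] 122 [-0.0013 -0.0106]
[203.1  34. ] 489 [-0.0697 -0.0379]
[316.  48.] 100 [ 0.0405 -0.0496]
[254.9 232.3] 1700 [-0.0318 -0.2489]
[605.9 261.8] 3034 [ 0.3965 -0.2853]
[526.  247.9] 1245 [ 0.2945 -0.2671]
[289.6 285.7] 308 [ 0.0076 -0.3223]
```

View pics/w11.png

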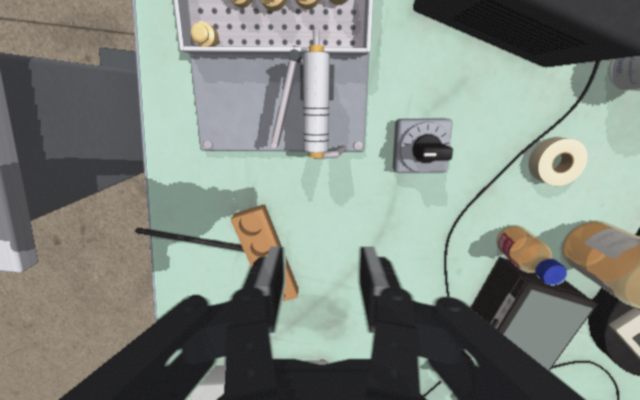

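```bash
python3 - <<'E'
from h import *
np.set_printoptions(precision=4,suppress=True)
im=grab_frame("side")[:,:,::-1].copy();cv2.imwrite("pics/s12.png",im)
for q,st_ in blobs(im,(10,50,100),(28,190,255),15,(235,170,310,230)): print("side",q,st_,inv(ray("side",q,.024))[0]-[-.02,-.004])
im=grab_frame("scene")[:,:,::-1].copy();cv2.imwrite("pics/c12.png",im)
for q,st_ in blobs(im,(10,50,100),(28,190,255),15,(190,190,290,250)): print("scene",q,st_,inv(ray("scene",q,.03))[0]-[-.02,-.004])
w=cv2.imread("pics/w11.png");c=get_calibration("wrist")
for q,s_ in blobs(w,(10,60,110),(28,170,255),300,(180,10,230,52)): print(s_)
# expected silhouettes for an upright small weight at centre (X,Y)
for xy in ((-.0697,-.036),):
    for z,r in ((.010,.0115),(.028,.0115),(.036,.008)):
        t=np.linspace(0,6.28,24);P=np.array([deck(xy[0]+r*np.cos(a),xy[1]+r*np.sin(a),z) for a in t]);p=proj("wrist",P,c);print(z,p.min(0),p.max(0))
E
```

```text
side [283.8 191.1] [278 186  15  12 102] [0.0351 0.0024]
side [272.5 195.1] [269 190   8  11  77] [-0.0031  0.0013]
side [262.8 198.5] [260 194   7  10  56] [-0.0355  0.0005]
side [254.8 209.7] [252 207   7   6  29] [-0.0723 -0.0303]
scene [240.2 221.9] [221 207  38  33 442] [ 0.0003 -0.0032]
[191  22  27  24 489]
0.01 [199.653   23.2733] [221.9991  48.03  ]
0.028 [192.7615  19.1531] [216.3725  45.3787]
0.036 [193.1471  21.3543] [209.9918  40.0908]
```

```bash
python3 -c "
from h import *
print(deck(-.07,-.036,0)); plan((.425,-.015,.17),g=30)"
```

```text
(np.float64(0.40778970210002885), np.float64(0.15635837469416236), 0)
[ 0.425 -0.015  0.17 ] psi 96.3 n=4: 4 x [30, -0.014, -0.049, 0.033, 0.0]
```

{"op": "move_arm", "data": {"targets": [[[0,-0.014,-0.049,0.033,0],[0,-0.014,-0.049,0.033,0],[0,-0.014,-0.049,0.033,0],[0,-0.014,-0.049,0.033,0],[0,0,0,0,0]]]}}

```text
time: 47.68
tool_pos: [0.4162, -0.0146, 0.1624]
tool_rot: [-0.007, 0.668, 0.744, -0.005]
contact_force: [-0.9, -0.2, -1.4]
gripper_width: -0.001
grasp_force: 0.0
```

{"op": "move_arm", "data": {"targets": [[[0,0,0,0,0],[0,0,0,0,0]]]}}

```text
time: 47.85
tool_pos: [0.4253, -0.0152, 0.1719]
tool_rot: [0.0, 0.667, 0.745, 0.0]
contact_force: [0.5, -1.2, 0.1]
gripper_width: 0.003
grasp_force: 0.0
```

```bash
python3 - <<'E'
from h import *
np.set_printoptions(precision=4,suppress=True)
s=state();c=get_calibration("wrist");im=grab_frame("wrist")[:,:,::-1].copy();cv2.imwrite("pics/w12.png",im);print(s["tool_pos"])
m=cv2.inRange(cv2.cvtColor(im,cv2.COLOR_BGR2HSV),(8,50,60),(30,200,255))
u,v=proj("wrist",[deck(-.07,-.036,.025)],c)[0];print(u,v)
for k in cv2.findContours(m,cv2.RETR_EXTERNAL,cv2.CHAIN_APPROX_NONE)[0]:
    if cv2.contourArea(k)<150: continue
    (cx,cy),r=cv2.minEnclosingCircle(k);P=inv(ray("wrist",(cx,cy),.025,c))[0]-[-.02,-.004]
    if abs(P[0])<.1 and abs(P[1])<.06: print((round(cx),round(cy),round(r,1)),P,cv2.contourArea(k)/(np.pi*r*r),cv2.minAreaRect(k)[1:])
# bright top disc of every weight
g=cv2.cvtColor(im,cv2.COLOR_BGR2GRAY);u,v=int(u),int(v)
print(g[v-26:v+28:3,u-28:u+30:3])
E
```

```text
[ 0.4253 -0.0152  0.1719]
322.9894463674144 -40.82368387469555
[[ 36  37  35  35  33  25  36  36 197 203 199  39  36  30  33  38  40  37
   39  37]
 [ 35  37  37  34  27  30  34  52 204 207 190  63  34  31  29  39  39  39
   38  38]
 [ 37  35  36  35  29  29  35  68 211 211 209 104  34  32  32  40  39  40
   39  40]
 [ 34  34  36  34  28  28  32  68 212 212 213 106  33  32  29  39  39  39
   38  39]
 [ 36  36  36  35  30  30  31  68 211 212 212 106  30  32  29  35  39  37
   37  38]
 [ 35  36  36  33  29  28  31  90 210 211 210 124  31  31  31  32  38  40
   38  41]
 [ 36  37  35  28  24  27  31 129 211 210 210 160  30  29  32  32  35  37
   38  38]
 [ 35  34  35  28  29  28  29 143 209 210 209 179  30  30  34  32  36  36
   35  35]
 [ 36  36  36  29  36  26  31 174 209 208 206 187  34  29  35  32  35  34
   37  38]
 [ 35  36  32  26  33  29  35 193 209 211 210 205  42  30  38  35  34  36
   38  36]
 [ 34  33  33  27  29  31  35  72 114 147 110  79  38  36  35  32  29  37
   37  36]
 [ 36  35  31  30  29  32  35  35  35  34  35  36  37  34  36  34  30  35
   36  36]
 [ 34  35  29  29  26  29  29  30  32  30  32  33  32  33  32  33  30  35
   35  35]
 [ 34  37  30  29  29  31  32  34  33  36  35  33  35  34  34  35  31  36
   34  36]
 [ 35  33  28  33  32  33  37  36  37  34  37  36  34  37  37  36  31  33
   35  35]
 [ 35  33  28  31  30  32  32  35  35  35  35  38  35  36  37  34  30  31
   35  36]
 [ 37  30  31  30  30  31  36  37  36  35  36  36  35  38  35  33  34  31
   35  37]
 [ 36  29  29  29  31  32  35  37  36  38  35  35  36  32  35  36  37  31
   36  38]]
```

{"op": "move_arm", "data": {"targets": [[[0,0.05,0,0,0],[0,0.05,0,0,0],[0,0.05,0,0,0],[0,0,0,0,0],[0,0,0,0,0]]]}}

```text
time: 48.32
tool_pos: [0.4168, 0.0753, 0.1736]
tool_rot: [0.001, 0.666, 0.746, 0.001]
contact_force: [1.7, -1.1, 0.4]
gripper_width: -0.001
grasp_force: 0.0
```

```bash
python3 - <<'E'
from h import *
np.set_printoptions(precision=4,suppress=True,linewidth=150)
s=state();c=get_calibration("wrist");im=grab_frame("wrist")[:,:,::-1].copy();cv2.imwrite("pics/w13.png",im);print(s["tool_pos"])
m=cv2.inRange(cv2.cvtColor(im,cv2.COLOR_BGR2HSV),(8,50,60),(30,200,255))
u,v=proj("wrist",[deck(-.07,-.036,.025)],c)[0];print(u,v)
for k in cv2.findContours(m,cv2.RETR_EXTERNAL,cv2.CHAIN_APPROX_NONE)[0]:
    if cv2.contourArea(k)<150: continue
    (cx,cy),r=cv2.minEnclosingCircle(k);P=inv(ray("wrist",(cx,cy),.025,c))[0]-[-.02,-.004]
    if abs(P[0])<.1 and abs(P[1])<.06: print((round(cx),round(cy),round(r,1)),P,cv2.contourArea(k)/(np.pi*r*r),cv2.minAreaRect(k)[1:])
g=cv2.cvtColor(im,cv2.COLOR_BGR2GRAY);u,v=int(u),int(v)
if 30<v<370: print(g[v-24:v+26:3,u-26:u+26:3])
E
```

```text
[0.4168 0.0753 0.1736]
320.9075412733325 93.14960828798044
(475, 122, 10.4) [ 0.0592 -0.0574] 0.4730753291565987 ((9.0, 20.0), 90.0)
(319, 95, 15.2) [-0.0717 -0.0375] 0.8338817748285741 ((29.0, 27.0), 90.0)
(366, 44, 17.3) [-0.0353  0.0004] 0.8188980168964616 ((29.698484420776367, 32.52690887451172), 45.0)
(454, 40, 65.7) [0.0323 0.0037] 0.28836954943774507 ((40.360626220703125, 130.7610321044922), 84.68545532226562)
[[228 226 172 206 207 207 201 208 222 222 222 221 196 219 224 224 225 212]
 [226 226 170 205 205 206 211 220 220 220 221 220 221 222 222 222 223 223]
 [225 226 171 206 206 206 210 220 221 221 221 221 222 222 222 222 223 222]
 [225 226 169 211 212 212 210 224 225 226 226 225 224 227 226 226 227 226]
 [225 228 169 210 210 209 142 203 231 230 228 200 122 201 226 226 226 157]
 [222 226 166 206 175 198 229 230 229 229 232 228 127 173 222 222 220 114]
 [221 229 162 154 138 205 217 229 233 232 229 233 232 221 224 224 224 208]
 [217 230 125 129 159 165 218 232 233 235 237 230 239 223 224 224 225 225]
 [220 232 119 125 190 174 221 230 232 233 236 233 234 229 222 222 223 223]
 [220 232 113 125 153 168 220 230 230 232 234 231 223 230 221 222 222 219]
 [221 231 113 126 143 158 207 228 230 230 232 219 219 206 221 224 218 122]
 [221 233 115 126 129 145 180 211 224 225 215 205 214 186 215 223 215 111]
 [219 235 121 124 125 134 140 160 187 192 194 208 203 208 214 222 222 217]
 [218 236 144 150 123 122 125 128 190 197 201 198 202 204 204 211 218 219]
 [218 237 193 190 186 185 177 174 177 178 175 175 174 175 176 179 183 182]
 [212 236 240 240 240 240 241 241 241 241 241 241 242 242 242 242 242 242]
 [125 122 122 125 128 129 128 128 134 134 136 138 142 143 145 147 149 152]]
```

```bash
python3 -c "
from plant import job
print(job.job_done())"
```

```text
the job is handed in; nothing more can be done
None
```

I handed the job in with every step carried out: five weights upright in the dust box (one got knocked toward the right wall but measures inside the limits), plates upright, tight and squared, knob at its zero stop, and the trigger held about 1 s at the pressure point, about 2 s fully in, then let go; no verdict was returned.

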